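# Put the hook spanner and the caliper back in the sloping shadow tray

### The arm

A 7-joint arm with a two-finger parallel gripper is mounted at the origin on the work surface. World frame = base frame: x ahead of the robot, y to its left, z up, the work surface at z = 0. Lengths are in mm, angles in degrees, forces in N, time in s.
With the tool pointing down it reaches from about 350 to 900 mm from the base axis. Payload 19.9 kg.
Tool frame: the origin (TCP) lies at the very end of the fingers, on their centre line; the grasp point (between the pads) lies 19 mm behind it (ctrl.pinch_z is the distance from the TCP to the grasp point, in mm); z points along the fingers, y is the direction in which the jaws open and shut (so a half turn about z gives the same grasp; the last joint's range is limited). The gripper opens to 85 mm and grips with 20 to 120 N. Pads are 22 mm wide; open, the fingers measure 114 mm over their backs; the gripper's body (76 mm by 85 mm) begins 54 mm behind the grasp point. The pads swing forward as they close: fully open they stand 13 mm farther back than shut.
Start: joints at [-70.674, 23.915, -0.59, 92.452, 0.269, 63.638, -3.037], TCP at [231.117, 580.675, 204.56] pointing down, gripper open.
Joint ranges: [-161.28, 161.28], [-22.2, 115.67], [-73.04, 71.86], [3.21, 147.25], [-68.34, 248.33], [10.77, 114.83], [-161.83, 161.83]. Speed limits (degrees/s): [108.29, 108.29, 136.94, 136.94, 172.46, 172.46, 172.46].

### API

Orientations are given as a 3x3 rotation matrix whose columns are the frame's x, y, z axes.
In Python, from rig import ctrl gives the robot as it stands.
- The arm moves only by the shell command python3 -m crank 'ROWS'. ROWS is JSON, a list that holds one entry, the list of rows, each a list of 7 numbers: the shift along the tool's x, y, z in m, then the turn, a rotation vector about the tool's x, y, z in degrees, then the opening, from 0 (shut) to 1 (fully open). In form: [[[tx, ty, tz, rx, ry, rz, grip], ...]]. A call has 1 to 5 rows; each row is the pose to reach, as a shift and turn from the pose commanded when the call began, along the tool's axes at that moment; what a row does not reach only later rows make up. A row lasts 1/8 s, in which the tool goes at most 62.5 mm and 10.7 degrees, less where a joint would pass 70% of its speed; a pose out of reach is approached as far as the arm can. A call with a gripper value outside its range is refused whole. The fingers move at their own pace and stop on an object; the grip force is fixed at half the most. Time passes only in rows, so rows that repeat a pose let the fingers close. It gives the time, the measured TCP pose, the force and the opening at its end, in the units of the state.
- ctrl.get_state(): the state, without advancing time (a new reading comes with each control period).
- ctrl.grab_frame(name): name is "scene" or "top" or "wrist"; returns the picture (384x512x3 uint8, red, green, blue); there is no depth.
- ctrl.camera_model(name): a dict with "fx", "fy", "cx", "cy" (pixels), "eye" and "orientation" of the camera in the world; the wrist camera has in their place "tool_from_camera" (4x4, takes a point from camera to tool coordinates, whose origin is the TCP and whose axes are the flange's). Camera axes: x right, y up, looking along -z (the intrinsics and any distortion apply to the point x, -y, -z); pixel columns grow to the right and rows downward; lengths in mm; the calibration is good to about 2 mm. A picture is of the moment at which its call begins: read the wrist's pose just before it. camera_model takes no time and is no camera call.
- ctrl.close_job(): hands the job in, once; it reports no verdict.
The state is a dict: "t": time; "qpos": joint angles; "joint_velocities": joint speeds; "joint_torque": joint torques, N m; "position": TCP position; "tool_rot": TCP orientation; "ft_force": force on the tool from outside, world axes, zero at the start; "moment": the same for the moment, N m; "finger_gap": finger opening in mm.
Only numpy, scipy, OpenCV 4.12 (cv2) and the standard library are available. Lean on these libraries where they do the work, as an engineer would, in place of code of your own. Each camera call takes 0.05 s, during which the arm holds its last target.

### The job

Put the hook spanner and the caliper back in the sloping shadow tray, each fully home, flat on the floor of their own cut-out, hook and jaws uphill. The caliper has been left open and its cut-out only takes it closed, so push its sliding jaw fully shut before it goes in. Lay the tools in without dropping them or forcing them, leave the scraper in its cut-out, and do not disturb the loose fittings, the can and the die block standing about.

Things in the scene. Friction and masses are not known exactly. Their poses are not given: they have to be found in the camera images.
- tray: Fixed shadow tray: black rubber board with cut-outs, 234 mm (uphill) by 290 mm, on a red stand. It slopes 30 degrees, rising along its +x, towards the robot: it faces away from the robot; y is level. Origin on the bench under the board; cut-out floor 85 mm above it there. Lower edge about 30 mm high, upper edge 150. Cut-outs are 8 mm deep, with 2 to 2.5 mm play all round.
- channel (a point): Middle of the finger channel, on its floor (level with the cut-out floors): a trough 44 mm wide and 8 mm deep running along y across the board, through the middle of all three cut-outs, so that fingers holding a tool at its origin have room as it is laid in and can open there. Axes as for spanner_pocket.
- spanner_pocket (a point): Where the spanner's origin belongs: on its cut-out's floor, mid-channel. x uphill along the cut-out, y level, z square out of the sloping board; a tool is home when its axes agree with these. The cut-out on the tray's +y side (right as the robot sees it), 85 mm from the caliper's; recess for the hook at the upper end, on the +y side.
- caliper_pocket (a point): The same for the caliper: the middle cut-out, its recess for the closed jaws at the upper end, on the tray's -y side. Home: the caliper's axes agree with these axes.
- spanner: Loose hook spanner (C spanner), bright steel, 0.22 kg (hidden variation), 12 mm thick, lying flat. Origin on the underside in the middle of the grip place; x along the shank to the hook, z up. Shank 18 mm wide (y -9 to 9) from x -85 to 45; the hook, a C of 12 mm bar, takes x 45 to 95, y -10 to 61. Centre of mass about x +16, y +9.
- caliper: Loose slide caliper, aluminium, 0.22 kg (varies), lying flat, 10 mm thick. Origin on the underside at the grip place, x along the beam to the jaws, z up. Beam 16 mm wide (y -8 to 8), x -105 to 78. Fixed jaw x 62 to 78, reaching to y -52. Sliding jaw, shut: x 44 to 60, also to y -52, its 22 mm wide, 12 mm high carriage over the beam at x 30 to 60. Centre of mass, shut, about x +14, y -8.
- jaw (a joint): Opening of the sliding jaw in m: 0 shut (stop), 0.030 most; starts 0.012 to 0.026 open. It opens along the caliper's -x and may then cover the grip place; friction about 1 N, it stays where left. The outer faces of the two jaws (caliper x 78, and 44 less the opening; y -12 to -52) are flat and can be pinched between two fingers: 34 mm apart when shut.
- scraper: Loose scraper with wooden handle 100 by 22 by 18 mm and steel blade 88 by 12 mm, already home in the cut-out on the tray's -y side, 85 mm from the caliper's; to be left there. Origin on the cut-out floor at the middle of its cut-out, x uphill to the blade tip.
- coupling: Loose steel pipe coupling, ring 38 mm across, 38 mm high, standing on the bench beside the spanner's tail. Origin at its foot. Leave it.
- nipple: Loose brass nipple, 30 mm across, 44 mm high, standing beside the caliper's tail. Origin at its foot. Leave it.
- tee: Loose dark pipe tee, standing, 42 mm across and 70 mm high, its branch 38 mm out along its x. Origin at its foot. Leave it.
- oil_can: Loose metal can, 68 mm across, 160 mm high. Origin at its foot. Leave it.
- die: Loose dark die block 60 by 35 by 30 mm at the left front. Origin at its foot. Leave it.
There are look-alikes about, which are no part of the job. Leave any blue or red look-alike of the caliper alone.

How it is judged (in metres and radians):
At the end, for the whole second after the job is handed in: Spanner and caliper each lie in their own cut-out: origin within 5 mm of the pocket point, at most 3 mm off the floor, long axis and face within 0.06 rad of the pocket's; the caliper's jaw is within 3 mm of shut; both tools at rest; the scraper within 8 mm of where it was (distance between spanner and spanner_pocket below 0.005 m and angle between the z axis of spanner and the z axis of spanner_pocket, either way round below 0.06 rad and angle between the x axis of spanner and the x axis of spanner_pocket, either way round below 0.06 rad and z of spanner in the frame of spanner_pocket below 0.003 m and distance between caliper and caliper_pocket below 0.005 m and angle between the z axis of caliper and the z axis of caliper_pocket, either way round below 0.06 rad and angle between the x axis of caliper and the x axis of caliper_pocket, either way round below 0.06 rad and z of caliper in the frame of caliper_pocket below 0.003 m and value of joint jaw below 0.003 m and linear speed of each of spanner, caliper below 0.02 m/s and angular speed of each of spanner, caliper below 0.2 rad/s and distance of scraper from where it was at the start of the episode below 0.008 m); the robot touches nothing.
It fails at once if a fitting, the can or the die block is shifted by more than 30 mm or knocked over (distance of any of coupling, nipple, tee, oil_can, die from where it was at the start of the episode above 0.03 m or angle between any of coupling, nipple, tee, oil_can, die's own z axis and vertical above 0.5 rad).
It fails at once if the scraper is moved more than 15 mm from its place in the tray (distance of scraper from where it was at the start of the episode above 0.015 m).
It fails at once if the spanner or the caliper is dropped (falls free at more than 0.6 m/s, about 2 cm) ((contact force between spanner and anything else below 0.01 N and linear speed of spanner above 0.6 m/s) or (contact force between caliper and anything else below 0.01 N and linear speed of caliper above 0.6 m/s)).
It fails at once if the spanner or the caliper is forced against the tray with more than 50 N (contact force between any of spanner, caliper and tray above 50 N).
It fails at once if the caliper is put in the tray with its jaw open by more than 6 mm (value of joint jaw above 0.006 m and contact force between caliper and tray above 0.5 N).
It also fails if it takes over 72 s, if anything falls off the work surface, if the arm or the gripper's body presses on something with over 40 N, if the wrist force passes 120 N, or if a joint passes its speed limit or range.

## Working session

There is one attempt and no reset: what is moved stays moved. The work goes in short steps, Python scripts to look and compute and a shell command to move; the robot and the scene stay as the last step left them, time stands still between calls to the robot, and variables do not carry over. Pictures are saved under pics/ and viewed, and the job is handed in when it is done.

```bash
ls; mkdir -p pics; python3 - <<'E'
from rig import ctrl
import cv2,numpy as np
s=ctrl.get_state();print({k:np.round(v,3).tolist() for k,v in s.items()}, ctrl.pinch_z)
for n in("scene","top","wrist"):
    print(n,ctrl.camera_model(n))
    im=ctrl.grab_frame(n);cv2.imwrite(f"pics/{n}0.png",im[:,:,::-1])
E
```

```text
pics
{'t': 0.0, 'qpos': [-70.673, 23.948, -0.59, 92.485, 0.27, 63.64, -3.036], 'joint_velocities': [0.028, 0.044, -0.038, 0.089, 0.031, 0.031, 0.048], 'joint_torque': [-0.0, -86.444, 0.679, -43.491, 0.019, 0.007, 0.0], 'position': [231.021, 580.319, 203.965], 'tool_rot': [[-0.929, 0.37, -0.0], [0.37, 0.929, -0.001], [-0.0, -0.001, -1.0]], 'ft_force': [0.066, -0.484, 0.047], 'moment': [0.005, 0.013, -0.007], 'finger_gap': 85.513} 18.700000000000003
scene {'fx': 457.8801907681242, 'fy': 457.8801907681242, 'cx': 257.1042508486153, 'cy': 188.81147912978284, 'eye': array([1117.89515764, -927.30773394,  919.13601412]), 'orientation': array([[ 0.83927634, -0.32308222,  0.43730206],
       [ 0.5434646 ,  0.52241605, -0.65705989],
       [-0.01616925,  0.78911301,  0.61403519]])}
top {'fx': 452.9738338711684, 'fy': 452.9738338711684, 'cx': 248.50501393785308, 'cy': 192.5868194338308, 'eye': array([ 267.15011093,    4.88192397, 1373.05961181]), 'orientation': array([[-4.07317723e-03,  9.81103029e-01, -1.93443157e-01],
       [-9.99991316e-01, -3.82569548e-03,  1.65289091e-03],
       [ 8.81601672e-04,  1.93448210e-01,  9.81110092e-01]])}
wrist {'fx': 306.9865712669061, 'fy': 306.9865712669061, 'cx': 261.03730062447187, 'cy': 192.23673902371257, 'tool_from_camera': array([[-9.18202831e-06,  9.51891122e-01,  3.06436441e-01,
         7.84493280e+01],
       [ 1.00000000e+00,  1.69797672e-05, -2.27807807e-05,
        -4.95880717e-01],
       [-2.68880424e-05,  3.06436441e-01, -9.51891121e-01,
        -1.70200200e+02],
       [ 0.00000000e+00,  0.00000000e+00,  0.00000000e+00,
         1.00000000e+00]])}
```

View pics/scene0.png

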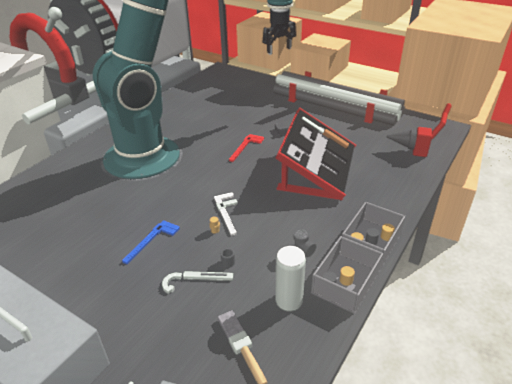

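View pics/top0.png

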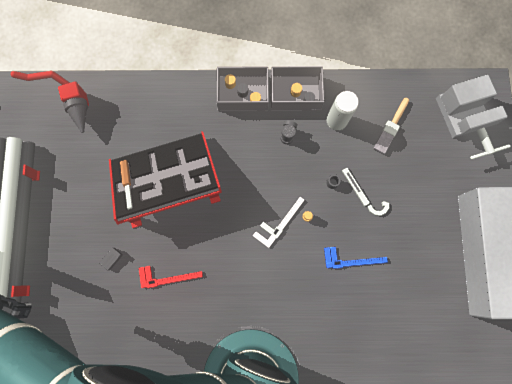

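View pics/wrist0.png

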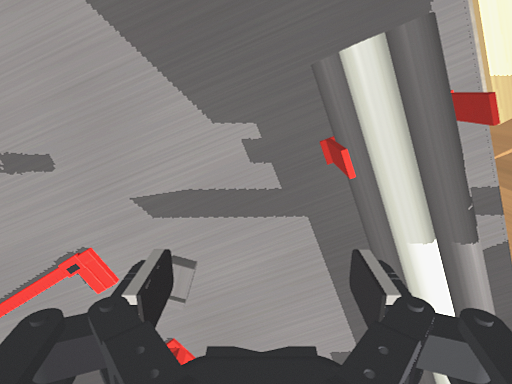

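The views show the white caliper near (283,220) and the steel spanner near (365,190) in the top view. The tray is at (165,180), with red and blue decoys around it.

```bash
cat > h.py <<'E'
from rig import ctrl
import cv2,numpy as np
from scipy.spatial.transform import Rotation as Ro
def cam(name,st=None):
    m=ctrl.camera_model(name)
    if name=="wrist":
        T=np.array(m["tool_from_camera"]);R=np.array(st["tool_rot"]);p=np.array(st["position"])
        return m,p+R@T[:3,3],R@T[:3,:3]
    return m,np.array(m["eye"]),np.array(m["orientation"])
def rays(C,uv):
    m,e,R=C;uv=np.atleast_2d(uv).astype(float)
    d=np.c_[(uv[:,0]-m["cx"])/m["fx"],-(uv[:,1]-m["cy"])/m["fy"],-np.ones(len(uv))]
    return e,d@R.T
def onplane(C,uv,p0,n=(0,0,1)):
    e,d=rays(C,uv);n=np.array(n,float)
    return e+d*(((np.array(p0,float)-e)@n)/(d@n))[:,None]
def onz(C,uv,z): return onplane(C,uv,[0,0,z])
def proj(C,P):
    m,e,R=C;q=(np.atleast_2d(P)-e)@R
    return np.c_[m["cx"]+m["fx"]*q[:,0]/-q[:,2],m["cy"]+m["fy"]*q[:,1]/q[:,2]]
def snap(name,out):
    st=ctrl.get_state();im=ctrl.grab_frame(name)
    np.savez("pics/"+out+".npz",im=im,**{k:st[k] for k in("position","tool_rot")})
    cv2.imwrite("pics/"+out+".png",im[:,:,::-1]);return im,cam(name,st)
def load(out,name="wrist"):
    z=np.load("pics/"+out+".npz");return z["im"],cam(name,z)
def delta(goalp,goalR):
    "row numbers (shift m, rotvec deg) from commanded~measured pose"
    s=ctrl.get_state();R=np.array(s["tool_rot"]);p=np.array(s["position"])
    t=R.T@(np.array(goalp)-p)/1000;r=Ro.from_matrix(R.T@goalR).as_rotvec(degrees=True)
    return np.round(t,4),np.round(r,2)
E
python3 - <<'E'
from h import *
im=cv2.imread("pics/top0.png");C=cam("top")
for n,uv in dict(spanner=[(347,170),(378,208)],caliper=[(303,200),(262,243)],nip=[(307,216)],coup=[(334,182)],tray=[(110,160),(207,137),(218,186),(118,218)],red=[(140,280)],blue=[(330,258)],tee=[(289,131)],can=[(342,110)],die=[(114,257)]).items(): print(n,np.round(onz(C,uv,10)[:,:2]).tolist())
b=cv2.resize(im[120:270,240:400],None,fx=5,fy=4.0,interpolation=2);cv2.imwrite("pics/topz.png",cv2.resize(im[130:260,245:400],None,fx=4.6,fy=4.6,interpolation=2))
E
```

```text
spanner [[606.0, -303.0], [486.0, -392.0]]
caliper [[512.0, -164.0], [382.0, -37.0]]
nip [[463.0, -175.0]]
coup [[568.0, -261.0]]
tray [[641.0, 433.0], [714.0, 132.0], [557.0, 96.0], [459.0, 399.0]]
red [[274.0, 324.0]]
blue [[336.0, -240.0]]
tee [[733.0, -126.0]]
can [[803.0, -296.0]]
die [[342.0, 405.0]]
```

View pics/topz.png

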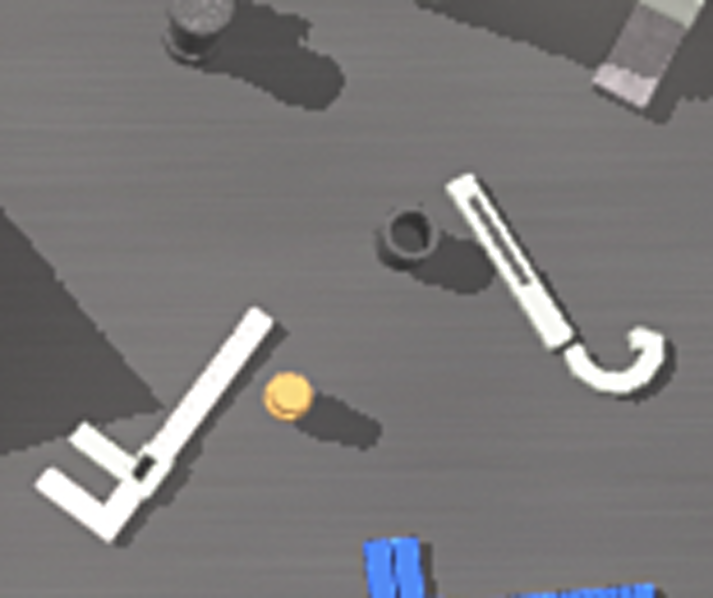

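```bash
python3 - <<'E'
from h import *
def Rd(h,extra=0):
    a=np.radians(h);x=np.array([np.cos(a),np.sin(a),0]);z=np.array([0,0,-1.]);return np.c_[x,np.cross(z,x),z]
print(delta([430,-85,150],Rd(146)),delta([330,250,205],Rd(152)))
E
```

```text
(array([-0.4309, -0.5446,  0.0547]), array([-5.00e-02,  1.00e-02,  1.23e+01])) (array([-0.2141, -0.2704, -0.0006]), array([-0.05,  0.01,  6.3 ]))
```

```bash
python3 -m crank '[[[-0.2141,-0.2704,0,0,0,6.3,1],[-0.2141,-0.2704,0,0,0,6.3,1],[-0.2141,-0.2704,0,0,0,6.3,1],[-0.2141,-0.2704,0,0,0,6.3,1],[-0.43,-0.544,0.054,0,0,12.3,1]]]'
```

```text
t: 0.78
position: [321.0, 279.9, 197.3]
tool_rot: [[-0.828, 0.561, 0.001], [0.561, 0.828, 0.001], [-0.0, 0.001, -1.0]]
ft_force: [1.5, 0.2, 0.9]
finger_gap: 85.3
```

```bash
python3 - <<'E'
from h import *
print(delta([430,-85,150],np.array(ctrl.get_state()["tool_rot"])))
E
```

```text
(array([-0.2949, -0.241 ,  0.047 ]), array([0., 0., 0.]))
```

```bash
python3 -m crank '[[[-0.295,-0.241,0.047,0,0,0,1],[-0.295,-0.241,0.047,0,0,0,1],[-0.295,-0.241,0.047,0,0,0,1],[-0.295,-0.241,0.047,0,0,0,1],[-0.295,-0.241,0.047,0,0,0,1]]]'; python3 -m crank '[[[0,0,0,0,0,0,1],[0,0,0,0,0,0,1],[0,0,0,0,0,0,1]]]'; python3 - <<'E'
from h import *
im,C=snap("wrist","w1")
E
```

```text
t: 1.4
position: [410.2, -17.2, 158.9]
tool_rot: [[-0.829, 0.559, 0.001], [0.559, 0.829, 0.0], [-0.001, 0.001, -1.0]]
ft_force: [2.3, 0.8, 0.2]
finger_gap: 85.4
t: 1.78
position: [409.8, -14.2, 158.8]
tool_rot: [[-0.83, 0.558, 0.0], [0.558, 0.83, 0.0], [0.0, 0.0, -1.0]]
ft_force: [-0.3, 0.9, 0.2]
finger_gap: 85.4
```

View pics/w1.png

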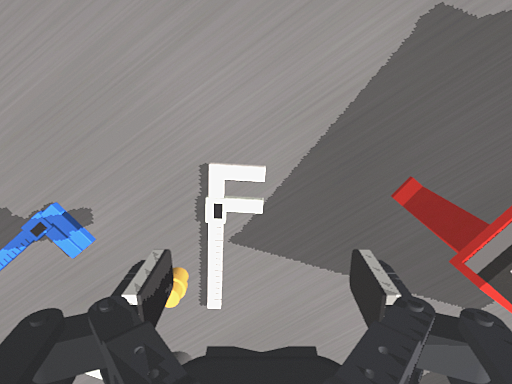

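The caliper is fully visible, with its head at (210,164), tail at (214,308) and sliding jaw at (235,206). The nipple is at (177,287). Next I'll measure the caliper from the mask.

```bash
python3 - <<'E'
from h import *
im,C=load("w1")
hsv=cv2.cvtColor(im,cv2.COLOR_RGB2HSV)
m=((hsv[:,:,2]>215)&(hsv[:,:,1]<25)).astype(np.uint8);m[:, :195]=0;m[:,280:]=0;m[:150]=0;m[320:]=0
ys,xs=np.nonzero(m);print(len(xs),xs.min(),xs.max(),ys.min(),ys.max())
W=onz(C,np.c_[xs+0.0,ys],10)
bm=(ys>232)&(ys<300)
(c,vx)=(W[bm,:2].mean(0),cv2.fitLine(W[bm,:2].astype(np.float32),cv2.DIST_L2,0,.01,.01).ravel())
d=vx[:2]*np.sign(-vx[0]);print(c,d,np.degrees(np.arctan2(d[1],d[0])))
n=np.array([-d[1],d[0]]);a=(W[:,:2]-c)@d;b=(W[:,:2]-c)@n
print("along",a.min(),a.max(),"across",b.min(),b.max(),"beam width",np.ptp(b[bm]))
for lo in range(-20,-55,-8):
    k=(b<lo+2)&(b>lo-2);h,e=np.histogram(a[k],40);print(lo,np.round(e[:-1][h>0],1))
o=c+d*(a.max()-78);print("origin from head",o, "from tail",c+d*(a.min()+105), "len",np.ptp(a))
print(onz(C,[(177,287)],44))
E
```

```text
3339 205 265 164 308
[ 475.24399199 -124.69690451] [-0.7949102  0.6067271] 142.64677
along -60.07495341833139 124.15301645048599 across -52.08197109474193 11.85808701415651 beam width 17.55479425306489
-20 [ 70.9  72.2  73.5  74.8  76.1  77.5  78.8  80.1  81.4  82.7  84.   85.3
 106.4 107.7 109.  110.4 111.7 113.  114.3 115.6 116.9 118.2 119.6 120.9
 122.2]
-28 [ 70.1  71.5  72.8  74.2  75.5  76.8  78.2  79.5  80.9  82.2  83.6  84.9
 106.3 107.7 109.  110.4 111.7 113.  114.4 115.7 117.1 118.4 119.7 121.1
 122.4]
-36 [ 70.7  72.   73.3  74.6  76.   77.3  78.6  79.9  81.2  82.5  83.9  85.2
 107.6 108.9 110.2 111.5 112.8 114.2 115.5 116.8 118.1 119.4 120.8 122.1]
-44 [ 70.   71.4  72.7  74.1  75.4  76.7  78.1  79.4  80.8  82.1  83.5  84.8
  86.1 106.3 107.6 109.  110.3 111.7 113.  114.4 115.7 117.1 118.4 119.7
 121.1 122.4]
-52 [ 70.4  71.8  73.1  74.5  75.8  77.1  78.5  79.8  81.2  82.5  83.9  85.2
 106.7 108.  109.4 110.7 112.1 113.4 114.8 116.1 117.4 118.8 120.1 121.5
 122.8]
origin from head [438.5564888  -96.69461761] from tail [439.53261456 -97.43966023] len 184.22796986881738
[[ 459.40188909 -157.72508164   44.        ]]
```

```bash
python3 - <<'E'
from h import *
print(np.round(ctrl.get_state()["qpos"],1))
def Rd(h,extra=0):
    a=np.radians(h);x=np.array([np.cos(a),np.sin(a),0]);z=np.array([0,0,-1.]);return np.c_[x,np.cross(z,x),z]
for h in(232.65,52.65): print(delta([410.2,-34.6,60],Rd(h)))
E
```

```text
[-30.5   5.   29.8 124.8  -3.2  50.9  57.3]
(array([-0.0116, -0.0167,  0.0989]), array([ 1.000e-02,  1.000e-02, -8.655e+01]))
(array([-0.0116, -0.0167,  0.0989]), array([ 1.000e-02, -1.000e-02,  9.345e+01]))
```

```bash
python3 -m crank '[[[-0.0116,-0.0167,0.02,0,0,93.4,1],[-0.0116,-0.0167,0.03,0,0,93.4,1],[-0.0116,-0.0167,0.05,0,0,93.4,1],[-0.0116,-0.0167,0.06,0,0,93.4,1],[-0.0116,-0.0167,0.08,0,0,93.4,1]]]';python3 - <<'E'
from h import *
print(np.round(ctrl.get_state()["qpos"],1))
def Rd(h,extra=0):
    a=np.radians(h);x=np.array([np.cos(a),np.sin(a),0]);z=np.array([0,0,-1.]);return np.c_[x,np.cross(z,x),z]
for h in(232.65,52.65): print(delta([410.2,-34.6,60],Rd(h)))
E
```

```text
t: 2.45
position: [410.7, -34.7, 78.8]
tool_rot: [[-0.035, 0.999, 0.001], [0.999, 0.035, 0.0], [0.0, 0.001, -1.0]]
ft_force: [1.0, -0.3, -1.1]
finger_gap: 85.6
[-31.4  15.4  36.  128.7 -14.3  39.5  16.8]
(array([ 0.0001, -0.0005,  0.0188]), array([ 6.0000e-02,  8.0000e-02, -1.4063e+02]))
(array([ 0.0001, -0.0005,  0.0188]), array([ 0.06, -0.05, 39.37]))
```

```bash
python3 -m crank '[[[0,-0.0005,0.01,0,0,39.4,1],[0,-0.0005,0.02,0,0,39.4,1],[0,-0.0005,0.02,0,0,39.4,1],[0,-0.0005,0.02,0,0,39.4,1],[0,-0.0005,0.02,0,0,39.4,1]]]';python3 - <<'E'
from h import *
im,C=snap("wrist","w2");print(np.round(ctrl.get_state()["qpos"],1))
E
```

```text
t: 3.08
position: [409.7, -34.8, 58.8]
tool_rot: [[0.602, 0.799, -0.0], [0.799, -0.602, -0.0], [-0.0, -0.0, -1.0]]
ft_force: [0.2, 0.4, 0.2]
finger_gap: 85.2
[-37.2  20.   43.5 129.6 -22.6  37.8 -14.1]
```

View pics/w2.png

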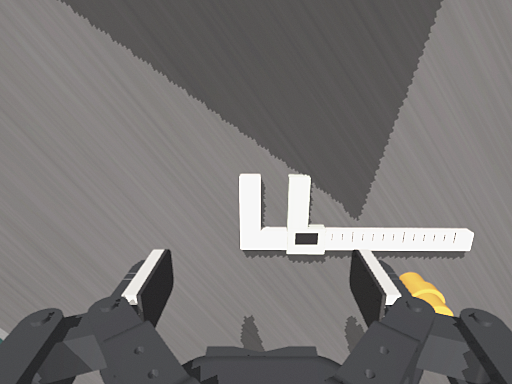

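```bash
python3 - <<'E'
from h import *
im,C=load("w2")
print("tcp px",proj(C,[409.7,-34.8,58.8]),"below",proj(C,[409.7,-34.8,10]))
# jaw corners
px=[(240,174),(262,174),(289,175),(310,176),(240,250),(472,231),(472,249)]
W=onz(C,px,10)[:,:2]
o=np.array([439,-97.]);h=np.radians(142.65);d=np.array([np.cos(h),np.sin(h)]);n=np.array([-d[1],d[0]])
print(np.round(np.c_[W,(W-o)@d,(W-o)@n],1))
E
```

```text
tcp px [[260.59203385 228.86691741]] below [[260.7035037  201.76343094]]
[[ 410.6   -8.3   76.4  -53.2]
 [ 423.5  -18.1   60.2  -53.3]
 [ 438.9  -30.6   40.3  -52.7]
 [ 450.8  -40.6   24.8  -52.1]
 [ 371.9  -57.5   77.3    9.3]
 [ 527.  -153.4 -104.2   -8.5]
 [ 520.1 -168.  -107.6    7.2]]
```

```bash
python3 -m crank '[[[0,0,0.03,0,0,0,1],[0,0,0.05,0,0,0,1],[0,0,0.0555,0,0,0,1],[0,0,0.0555,0,0,0,1],[0,0,0.0555,0,0,0,0.7]]]';python3 -m crank '[[[0,0,0,0,0,0,0.6],[0,0,0,0,0,0,0.5],[0,0,0,0,0,0,0.42],[0,0,0,0,0,0,0.36],[0,0,0,0,0,0,0.36]]]';python3 - <<'E'
from h import *
im,C=snap("wrist","w3")
E
```

```text
t: 3.75
position: [410.2, -35.5, 3.9]
tool_rot: [[0.603, 0.798, 0.001], [0.798, -0.603, 0.0], [0.001, 0.001, -1.0]]
ft_force: [0.2, -0.6, 0.1]
finger_gap: 69.8
t: 4.38
position: [409.7, -35.6, 3.3]
tool_rot: [[0.603, 0.797, -0.0], [0.797, -0.603, -0.0], [-0.0, -0.0, -1.0]]
ft_force: [-1.4, 0.9, -0.0]
finger_gap: 30.5
```

View pics/w3.png

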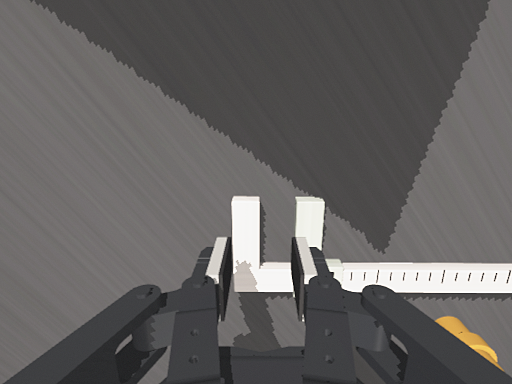

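```bash
python3 - <<'E'
from h import *
im,C=snap("scene","s3")
p=proj(C,[409.7,-35.6,3.3])[0];print(p)
u,v=map(int,p);c=im[v-75:v+45,u-80:u+80];cv2.imwrite("pics/s3z.png",cv2.resize(c,None,fx=5,fy=5,interpolation=2)[:,:,::-1])
im,C=snap("top","t3")
p=proj(C,[409.7,-35.6,3.3])[0];print(p)
E
```

```text
[227.28414932 197.6208872 ]
[261.2842569  233.85947907]
```

View pics/s3z.png

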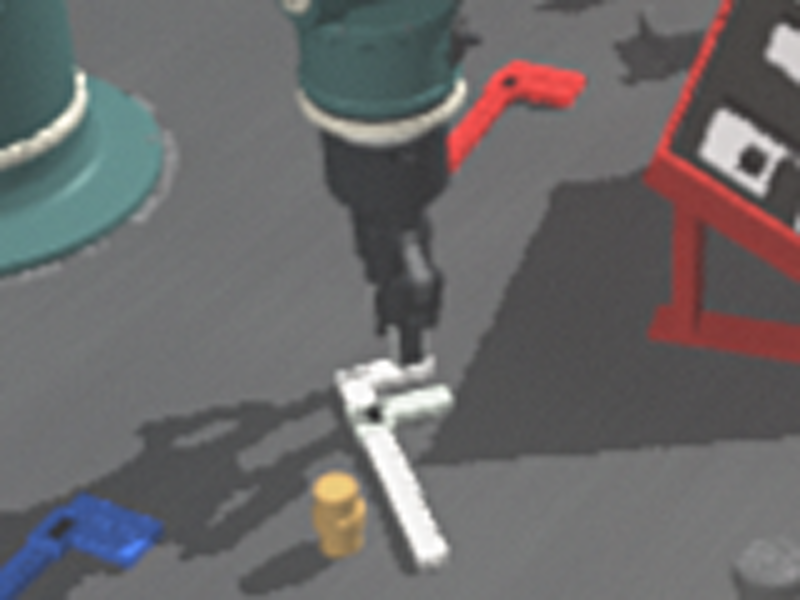

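```bash
python3 -m crank '[[[0,0,0,0,0,0,0.7],[0,0,0,0,0,0,1],[0,0,0,0,0,0,1],[0,0,0.003,0,0,0,1],[0,0,0.005,0,0,0,1]]]';python3 - <<'E'
from h import *
im,C=snap("wrist","w4")
E
```

```text
t: 5.15
position: [409.7, -35.6, -1.9]
tool_rot: [[0.603, 0.797, -0.0], [0.797, -0.603, -0.0], [-0.0, -0.0, -1.0]]
ft_force: [-0.6, 0.1, -0.7]
finger_gap: 85.6
```

View pics/w4.png

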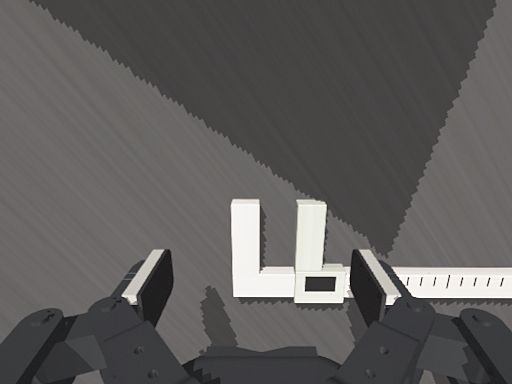

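```bash
python3 -m crank '[[[0,0,0.003,0,0,0,1],[0,0,0.006,0,0,0,1],[0,0,0.006,0,0,0,1]]]';python3 -m crank '[[[0,0,0,0,0,0,0.8],[0,0,0,0,0,0,0.7],[0,0,0,0,0,0,0.65],[0,0,0,0,0,0,0.6],[0,0,0,0,0,0,0.6]]]';python3 - <<'E'
from h import *
im,C=snap("wrist","w5")
E
```

```text
t: 5.58
position: [409.6, -35.7, -7.9]
tool_rot: [[0.603, 0.797, -0.0], [0.797, -0.603, -0.0], [-0.0, -0.0, -1.0]]
ft_force: [-0.1, 0.1, 0.3]
finger_gap: 85.3
t: 6.2
position: [409.7, -35.6, -7.7]
tool_rot: [[0.603, 0.797, 0.0], [0.797, -0.603, -0.0], [-0.0, 0.0, -1.0]]
ft_force: [-0.5, -0.0, -1.1]
finger_gap: 51.4
```

View pics/w5.png

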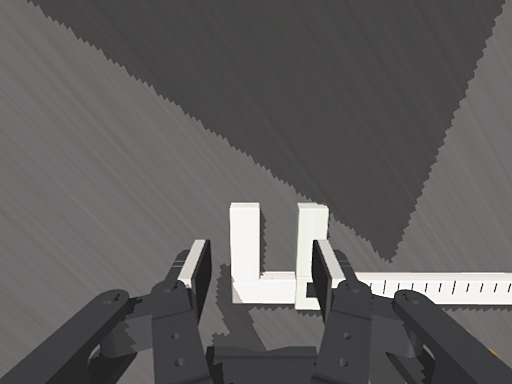

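```bash
python3 - <<'E'
from h import *
im,C=snap("scene","s5")
st=ctrl.get_state();p0=np.array(st["position"]);R=np.array(st["tool_rot"])
for z in(0,-13,-25,-38,-73):
  print(z,proj(C,p0+R@[0,26,z]),proj(C,p0+R@[0,-26,z]))
c=im[155:215,190:270];cv2.imwrite("pics/s5z.png",cv2.resize(c,None,fx=10,fy=10,interpolation=2)[:,:,::-1])
C=cam("wrist",st)
for x in(11,-11):
  for z in(0,-13,-25,-38): print(x,z,proj(C,p0+R@[x,26,z]))
E
```

```text
0 [[229.87719855 205.17594472]] [[225.1132056  195.55814565]]
-13 [[229.65937412 201.99860179]] [[224.87533976 192.41221497]]
-25 [[229.45614716 199.03418781]] [[224.65347663 189.47793061]]
-38 [[229.23360813 195.78807418]] [[224.41059932 186.26572005]]
-73 [[228.62185684 186.86463195]] [[223.74330939 177.44037622]]
11 0 [[304.36800197 211.9311234 ]]
11 -13 [[307.50999759 220.55591898]]
11 -25 [[310.84488179 229.71019476]]
11 -38 [[315.04475595 241.23887285]]
-11 0 [[302.82365085 245.17802435]]
-11 -13 [[305.73783147 255.79835585]]
-11 -25 [[308.81448072 267.01078194]]
-11 -38 [[312.66527266 281.04446488]]
```

View pics/s5z.png

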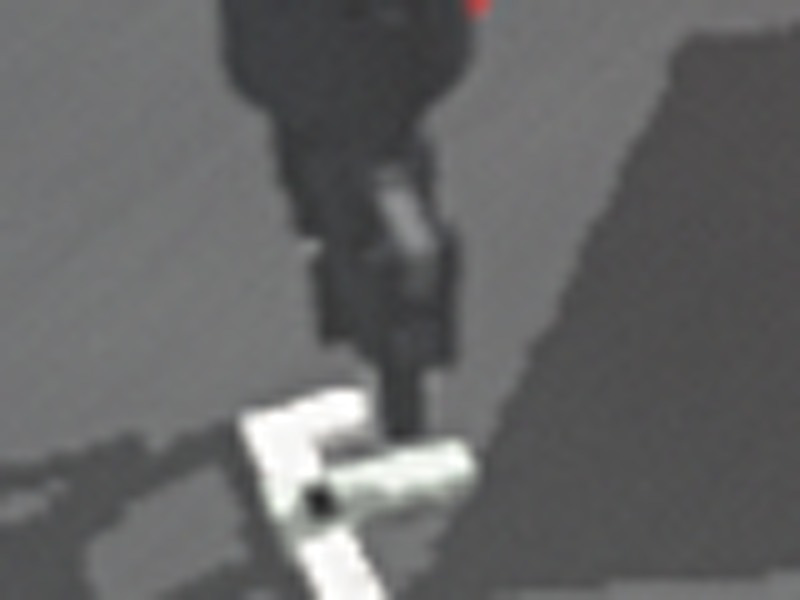

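```bash
python3 -m crank '[[[0,0,0,0,0,0,1],[0,0,0,0,0,0,1],[0,0,0.004,0,0,0,1],[0,0,0.008,0,0,0,1],[0,0,0.012,0,0,0,1]]]';python3 -m crank '[[[0,0,0.003,0,0,0,1],[0,0,0.006,0,0,0,1],[0,0,0.006,0,0,0,1]]]'; python3 - <<'E'
from h import *
im,C=snap("wrist","w6")
E
```

```text
t: 6.92
position: [409.6, -35.7, -20.1]
tool_rot: [[0.603, 0.797, -0.0], [0.797, -0.603, -0.0], [-0.0, -0.0, -1.0]]
ft_force: [-0.1, -0.1, 0.1]
finger_gap: 85.1
t: 7.3
position: [409.6, -35.7, -25.9]
tool_rot: [[0.604, 0.797, -0.0], [0.797, -0.604, -0.0], [-0.0, -0.0, -1.0]]
ft_force: [-0.1, 0.3, -0.7]
finger_gap: 85.3
```

View pics/w6.png

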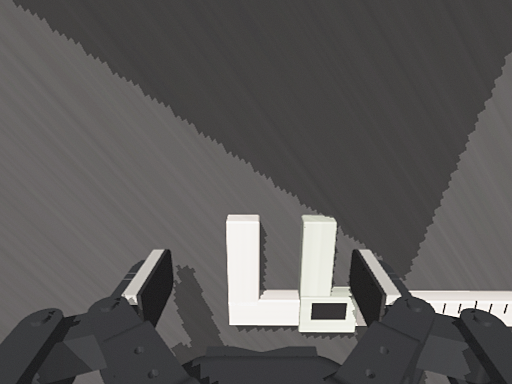

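```bash
python3 -m crank '[[[0,0,0.003,0,0,0,1],[0,0,0.006,0,0,0,1],[0,0,0.006,0,0,0,0.8],[0,0,0.006,0,0,0,0.7],[0,0,0.006,0,0,0,0.65]]]'; python3 - <<'E'
from h import *
im,C=snap("wrist","w7")
E
```

```text
t: 7.98
position: [410.9, -36.2, -30.9]
tool_rot: [[0.604, 0.797, 0.002], [0.797, -0.604, -0.0], [0.001, 0.002, -1.0]]
ft_force: [-0.3, -5.0, 24.6]
finger_gap: 55.9
```

View pics/w7.png

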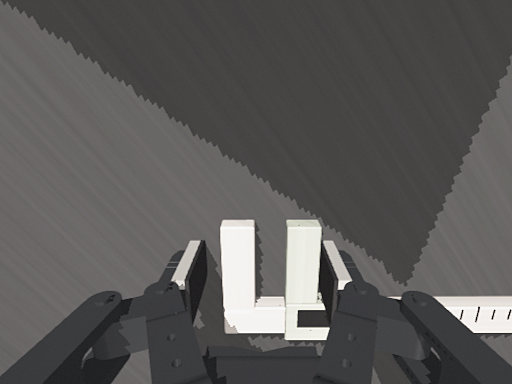

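```bash
python3 -m crank '[[[0,0,-0.004,0,0,0,0.65],[0,0,-0.006,0,0,0,0.6],[0,0,-0.006,0,0,0,0.5],[0,0,-0.006,0,0,0,0.42],[0,0,-0.006,0,0,0,0.36]]]'; python3 -m crank '[[[0,0,0,0,0,0,0.36],[0,0,0,0,0,0,0.36]]]'; python3 - <<'E'
from h import *
im,C=snap("wrist","w8")
E
```

```text
t: 8.65
position: [409.7, -35.4, -25.5]
tool_rot: [[0.604, 0.797, -0.0], [0.797, -0.604, 0.001], [0.001, -0.0, -1.0]]
ft_force: [-2.0, 1.6, 17.5]
finger_gap: 31.7
t: 8.9
position: [409.8, -35.4, -25.5]
tool_rot: [[0.604, 0.797, 0.0], [0.797, -0.604, 0.001], [0.001, -0.0, -1.0]]
ft_force: [-2.2, 1.3, 18.8]
finger_gap: 32.1
```

View pics/w8.png

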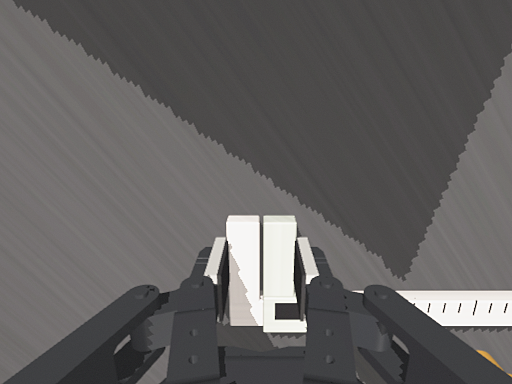

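```bash
python3 -m crank '[[[0,0,-0.003,0,0,0,0.36],[0,0,-0.003,0,0,0,0.36],[0,0,-0.003,0,0,0,0.6],[0,0,-0.003,0,0,0,0.8],[0,0,-0.06,0,0,0,1]]]';python3 - <<'E'
from h import *
def Rd(h,extra=0):
    a=np.radians(h);x=np.array([np.cos(a),np.sin(a),0]);z=np.array([0,0,-1.]);return np.c_[x,np.cross(z,x),z]
print(delta([438,-97,60],Rd(142.65)))
E
```

```text
t: 9.57
position: [407.8, -36.4, 32.9]
tool_rot: [[0.604, 0.797, -0.006], [0.797, -0.604, -0.002], [-0.005, -0.003, -1.0]]
ft_force: [0.9, -1.5, 2.3]
finger_gap: 83.5
(array([-0.0302,  0.0605, -0.0272]), array([-4.000e-01,  8.000e-02, -8.982e+01]))
```

```bash
python3 -m crank '[[[-0.0302,0.0605,-0.04,0,0,-89.8,1],[-0.0302,0.0605,-0.04,0,0,-89.8,1],[-0.0302,0.0605,-0.04,0,0,-89.8,1],[-0.0302,0.0605,-0.04,0,0,-89.8,1],[-0.0302,0.0605,-0.04,0,0,-89.8,1]]]';python3 - <<'E'
from h import *
def Rd(h,extra=0):
    a=np.radians(h);x=np.array([np.cos(a),np.sin(a),0]);z=np.array([0,0,-1.]);return np.c_[x,np.cross(z,x),z]
print(delta([438,-97,60],Rd(142.65)))
E
```

```text
t: 10.2
position: [439.7, -96.2, 74.3]
tool_rot: [[-0.291, 0.957, 0.0], [0.957, 0.291, -0.0], [-0.0, -0.0, -1.0]]
ft_force: [-0.8, -0.4, -0.3]
finger_gap: 85.5
(array([-0.0002, -0.0018,  0.0143]), array([ -0. ,   0. , -35.7]))
```

```bash
python3 -m crank '[[[0,-0.0018,0.014,0,0,-35.7,1],[0,-0.0018,0.014,0,0,-35.7,1],[0,-0.0018,0.014,0,0,-35.7,1],[0,-0.0018,0.014,0,0,-35.7,1],[0,-0.0018,0.014,0,0,-35.7,0.6]]]';python3 - <<'E'
from h import *
im,C=snap("wrist","w9");st=ctrl.get_state();print(np.round(st["qpos"],1))
p=np.array(st["position"]);print(proj(C,[p*[1,1,0]+[0,0,10]]))
E
```

```text
t: 10.82
position: [437.9, -96.9, 60.3]
tool_rot: [[-0.791, 0.612, -0.0], [0.612, 0.791, 0.0], [0.0, -0.0, -1.0]]
ft_force: [-0.1, -0.3, 0.3]
finger_gap: 70.3
[-10.5  19.5  22.  124.2 -11.7  38.2  71.8]
[[261.68977556 201.41948495]]
```

View pics/w9.png

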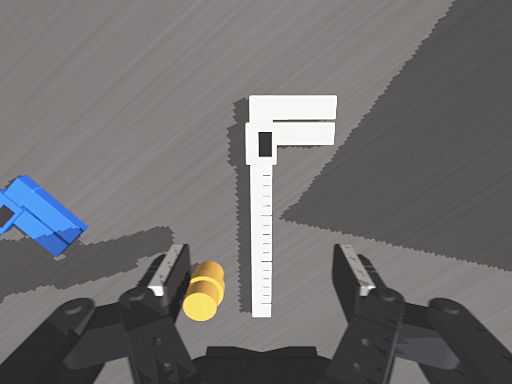

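```bash
cat >> h.py <<'E'
def Rd(h):
    a=np.radians(h);x=np.array([np.cos(a),np.sin(a),0]);z=np.array([0,0,-1.]);return np.c_[x,np.cross(z,x),z]
E
python3 - <<'E'
from h import *
im,C=load("w9")
hsv=cv2.cvtColor(im,cv2.COLOR_RGB2HSV)
m=((hsv[:,:,2]>215)&(hsv[:,:,1]<25)).astype(np.uint8);m[:, :235]=0;m[:,345:]=0;m[:90]=0;m[322:]=0
ys,xs=np.nonzero(m)
W=onz(C,np.c_[xs,ys],10)[:,:2]
bm=(ys>175)&(ys<305)
# row edges of beam
rows=range(175,305);E=[(xs[ys==r].min()-.5,xs[ys==r].max()+.5,r) for r in rows];E=np.array(E)
L=onz(C,E[:,[0,2]],10)[:,:2];Rr=onz(C,E[:,[1,2]],10)[:,:2]
M=(L+Rr)/2;v=cv2.fitLine(M.astype(np.float32),cv2.DIST_HUBER,0,.01,.01).ravel();d=v[:2]*np.sign(-v[0]);c=v[2:]
n=np.array([-d[1],d[0]]);a=(W-c)@d;b=(W-c)@n
print("head",np.degrees(np.arctan2(d[1],d[0])),"width",np.mean(np.abs((L-Rr)@n)),"len",np.ptp(a),"across",b.min(),b.max())
print("o head",c+d*(a.max()+.4-78),"o tail",c+d*(a.min()-.4+105))
for lo in(-25,-40): 
    k=abs(b-lo)<2;h,e=np.histogram(a[k]-a.max()+78,60);print(np.round(e[:-1][h>0],1))
E
```

```text
head 142.30269 width 16.019549011507976 len 182.66794043637213 across -51.899359893242384 10.955927081582697
o head [437.86255102 -97.42097123] o tail [438.23281001 -97.70711202]
[44.4 45.  45.5 46.1 47.2 47.8 48.3 48.9 50.  50.6 51.1 51.7 52.8 53.4
 53.9 54.5 55.6 56.2 56.7 57.3 58.4 59.  62.3 62.9 63.4 64.6 65.1 65.7
 66.2 67.3 67.9 68.5 69.  69.6 70.7 71.3 71.8 72.4 72.9 73.5 74.6 75.2
 75.7 76.3 76.9 77.4]
[44.4 45.  45.5 46.1 47.2 47.8 48.3 48.9 50.  50.6 51.1 51.7 52.8 53.4
 53.9 54.5 55.6 56.2 56.7 57.3 58.4 58.9 62.3 62.9 63.4 64.5 65.1 65.7
 66.2 67.3 67.9 68.5 69.  69.6 70.7 71.2 71.8 72.4 72.9 73.5 74.6 75.2
 75.7 76.3 76.8 77.4]
```

```bash
python3 - <<'E'
from h import *
print(delta([438,-97.6,-20],Rd(142.3)))
E
python3 -m crank '[[[-0.0004,0,0.04,0,0,0,0.5],[-0.0004,0,0.06,0,0,0,0.5],[-0.0004,0,0.072,0,0,0,0.5],[-0.0004,0,0.0795,0,0,0,0.5],[-0.0004,0,0.0795,0,0,0,0.5]]]'; python3 - <<'E'
from h import *
print(delta([438,-97.6,-20],Rd(142.3)))
E
```

```text
(array([-0.0005, -0.0006,  0.0803]), array([-0.  ,  0.  , -0.11]))
t: 11.5
position: [438.3, -97.0, -19.2]
tool_rot: [[-0.791, 0.612, -0.0], [0.612, 0.791, -0.0], [0.0, -0.0, -1.0]]
ft_force: [0.5, 0.1, -0.1]
finger_gap: 42.7
(array([-0.0001, -0.0007,  0.0008]), array([-0.01, -0.  , -0.03]))
```

```bash
python3 -m crank '[[[0,-0.0007,0,0,0,0,0.3],[0,-0.0007,0,0,0,0,0.22],[0,-0.0007,0.0,0,0,0,0.18],[0,-0.0007,0,0,0,0,0.1],[0,-0.0007,0,0,0,0,0.1]]]'; python3 - <<'E'
from h import *
im,C=snap("wrist","w10")
print(ctrl.get_state()["moment"])
E
```

```text
t: 12.12
position: [438.2, -97.6, -18.7]
tool_rot: [[-0.791, 0.612, 0.001], [0.612, 0.791, 0.0], [-0.001, 0.001, -1.0]]
ft_force: [-2.7, 0.8, 14.0]
finger_gap: 13.0
[0.14597896 0.66312202 0.04190278]
```

View pics/w10.png

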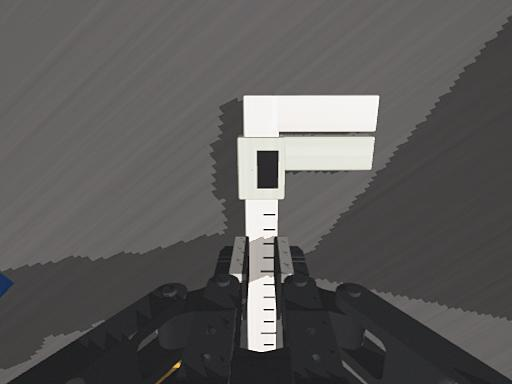

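```bash
python3 -m crank '[[[0,0,0,0,0,0,0.3],[0,0,-0.003,0,0,0,0.3],[0,0,-0.003,0,0,0,0.15],[0,0,-0.003,0,0,0,0.1],[0,0,-0.003,0,0,0,0.1]]]'; python3 - <<'E'
from h import *
im,C=snap("wrist","w10")
s=ctrl.get_state();print(s["position"],s["moment"])
E
```

```text
t: 12.8
position: [437.8, -97.5, -16.3]
tool_rot: [[-0.791, 0.612, -0.0], [0.612, 0.791, -0.0], [0.0, -0.0, -1.0]]
ft_force: [-0.8, 0.2, 0.6]
finger_gap: 8.7
[437.84990613 -97.55836948 -16.24668515] [-0.01165632  0.00761347  0.03895119]
```

View pics/w10.png

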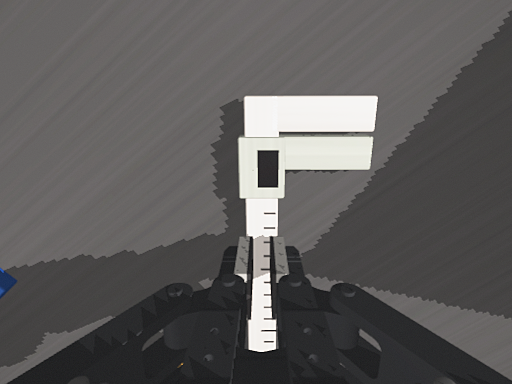

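```bash
python3 - <<'E'
from h import *
im,C=snap("scene","s10")
st=ctrl.get_state();p0=np.array(st["position"]);R=np.array(st["tool_rot"])
for z in(0,-13,-25,-38,-73): print(z,proj(C,p0+R@[0,0,z]))
u,v=map(int,proj(C,p0)[0])
c=im[v-40:v+20,u-40:u+40];cv2.imwrite("pics/s10z.png",cv2.resize(c,None,fx=10,fy=10,interpolation=2)[:,:,::-1]);print(u-40,v-40)
E
```

```text
0 [[223.28131008 216.25017928]]
-13 [[223.02183172 213.07187142]]
-25 [[222.77968995 210.10591678]]
-38 [[222.51448025 206.85740678]]
-73 [[221.78511684 197.92355417]]
183 176
```

View pics/s10z.png

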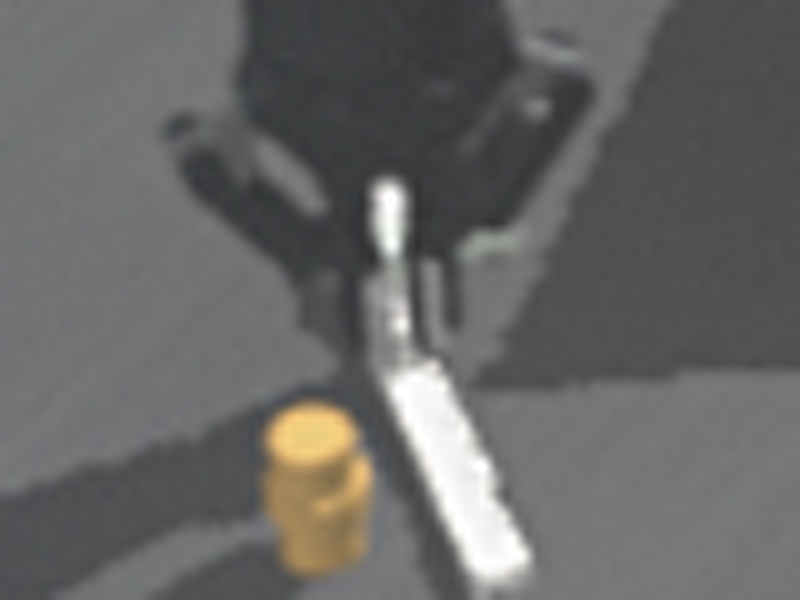

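```bash
python3 -m crank '[[[0,0,-0.002,0,0,0,0.1],[0,0,-0.005,0,0,0,0.1],[0,0,-0.008,0,0,0,0.1]]]'; python3 - <<'E'
from h import *
im,C=snap("wrist","w11")
s=ctrl.get_state();print(s["ft_force"],s["moment"])
E
```

```text
t: 13.28
position: [437.9, -97.5, -7.9]
tool_rot: [[-0.791, 0.612, 0.0], [0.612, 0.791, -0.0], [-0.0, 0.0, -1.0]]
ft_force: [-0.2, -0.6, 0.3]
finger_gap: 8.6
[0.13617668 0.12825881 0.74720506] [-0.04794815 -0.01541892 -0.00464456]
```

View pics/w11.png

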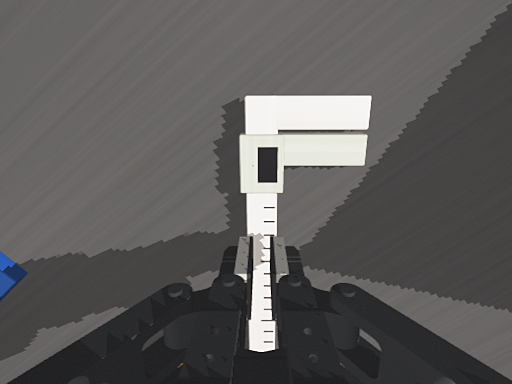

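```bash
python3 -m crank '[[[0,0,0,0,0,0,0.4],[0,0,0,0,0,0,0.5],[0,0,0.01,0,0,0,0.5],[0,0,0.018,0,0,0,0.5],[0,0,0.018,0,0,0,0.4]]]'; python3 -m crank '[[[0,0,0,0,0,0,0.3],[0,0,0,0,0,0,0.22],[0,0,0,0,0,0,0.1],[0,0,0,0,0,0,0.1]]]'; python3 - <<'E'
from h import *
im,C=snap("wrist","w12")
s=ctrl.get_state();print(s["position"],s["ft_force"],s["moment"])
E
```

```text
t: 13.95
position: [437.5, -97.5, -27.0]
tool_rot: [[-0.791, 0.612, -0.001], [0.612, 0.791, 0.0], [0.001, -0.001, -1.0]]
ft_force: [0.4, 0.0, -0.9]
finger_gap: 34.4
t: 14.45
position: [438.0, -97.5, -25.9]
tool_rot: [[-0.791, 0.612, 0.0], [0.612, 0.791, 0.0], [-0.0, 0.0, -1.0]]
ft_force: [-1.4, 0.3, 7.8]
finger_gap: 14.5
[438.02297787 -97.54719667 -25.83964513] [-2.53640084  0.66355559  7.32673463] [ 0.08515664  0.4770953  -0.02715867]
```

View pics/w12.png

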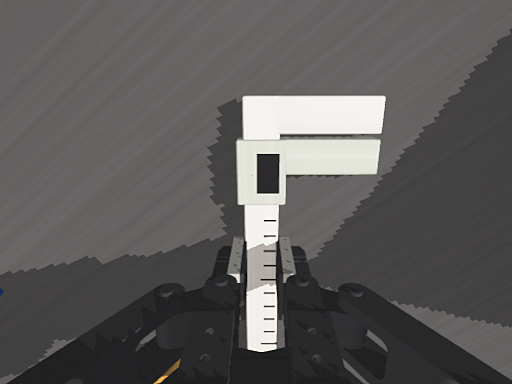

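```bash
python3 -m crank '[[[0,0,-0.004,0,0,0,0.1],[0,0,-0.01,0,0,0,0.1],[0,0,-0.02,0,0,0,0.1],[0,0,-0.04,0,0,0,0.1],[0,0,-0.06,0,0,0,0.1]]]'; python3 - <<'E'
from h import *
s=ctrl.get_state();print(s["position"],s["ft_force"],s["moment"])
im,C=snap("wrist","w13")
t=cv2.imread("pics/top0.png");cv2.imwrite("pics/topt.png",cv2.resize(t[125:235,95:235],None,fx=5,fy=5,interpolation=2))
E
```

```text
t: 15.12
position: [437.8, -97.6, 34.9]
tool_rot: [[-0.791, 0.612, 0.0], [0.612, 0.791, -0.0], [-0.0, -0.0, -1.0]]
ft_force: [-0.3, 0.1, -2.6]
finger_gap: 14.1
[437.80634877 -97.56652327  34.90605379] [-0.31470832  0.08023331 -2.55489114] [-0.08107066  0.00900471 -0.05052288]
```

View pics/w13.png

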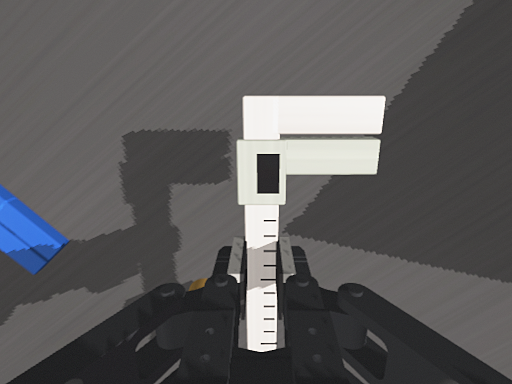

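View pics/topt.png

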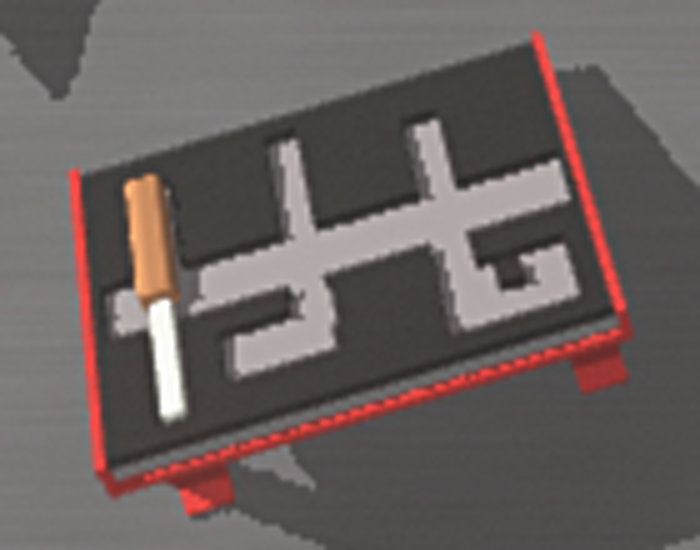

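```bash
python3 - <<'E'
from h import *
C=cam("top")
f=lambda x,y:(x/5+95-.4,y/5+125-.4)
a,b=onz(C,[f(113,312),f(565,180)],85)
print(a,b,np.degrees(np.arctan2(*(b-a)[:2][::-1])))
lo=onz(C,[f(78,175),f(535,40)],30+7);up=onz(C,[f(620,315),f(108,470)],150+7);print(lo,up)
c=(lo.sum(0)+up.sum(0))/4;print("centre",c)
for q in((lo[1]-lo[0]),(up[0]-up[1])): print(np.linalg.norm(q),np.degrees(np.arctan2(q[1],q[0])))
for q in(up[1]-lo[0],up[0]-lo[1]): print(np.linalg.norm(q),np.degrees(np.arctan2(q[1],q[0])))
E
```

```text
[539.14083421 384.03281237  85.        ] [617.40081163 122.54035021  85.        ] -73.33850678125116
[[634.74360047 423.93908632  37.        ]
 [719.86262117 146.63960026  37.        ]] [[521.17493861  84.77813155 157.        ]
 [436.59436261 361.00295622 157.        ]]
centre [578.09388072 254.08994359  97.        ]
290.06939282993466 -72.93576488588718
288.88410755430345 -72.97531044293186
240.05015504907348 -162.3791191419086
240.21581236788455 -162.70600759363435
```

```bash
cat >> h.py <<'E'
def tray(psi=-163,tilt=30):
    p,t=np.radians([psi,tilt])
    x=np.array([np.cos(p)*np.cos(t),np.sin(p)*np.cos(t),np.sin(t)]);y=np.array([-np.sin(p),np.cos(p),0]);return np.c_[x,y,np.cross(x,y)]
def toolR(Rt): return Rt@np.diag([1,-1,-1.])
E
python3 - <<'E'
from h import *
Rt=tray();g=np.array([578,254,97])+Rt@[25,-130,170];print(g)
print(delta([480,0,250],Rd(180)),delta(g,toolR(Rt)))
E
```

```text
[600.57297733 396.84118009 256.72431864]
(array([ 0.0269,  0.1028, -0.213 ]), array([  0.04,   0.15, -37.72])) (array([ 0.1743,  0.4905, -0.2195]), array([ 14.34,  27.82, -53.43]))
```

```bash
python3 -m crank '[[[0,0,-0.06,0,0,-9,0.1],[0.005,0.02,-0.12,0,0,-18,0.1],[0.015,0.05,-0.17,0,0,-27,0.1],[0.027,0.1,-0.213,0,0,-37.7,0.1],[0.05,0.16,-0.213,0,0,-37.7,0.1]]]'; python3 - <<'E'
from h import *
Rt=tray();g=np.array([578,254,97])+Rt@[25,-130,170]
print(delta(g,toolR(Rt)),np.round(ctrl.get_state()["qpos"],1))
E
```

```text
t: 15.8
position: [496.4, 55.4, 249.9]
tool_rot: [[-1.0, -0.001, 0.006], [-0.001, 1.0, 0.001], [-0.006, 0.001, -1.0]]
ft_force: [0.7, -0.2, -3.4]
finger_gap: 13.9
(array([-0.1046,  0.3413, -0.0058]), array([  4.46,  30.11, -16.55])) [-22.    8.2  13.4 107.5  -2.1  64.2  82.3]
```

```bash
python3 -m crank '[[[-0.01,0.06,-0.0058,1,6,-4,0.1],[-0.03,0.12,-0.0058,2,12,-8,0.1],[-0.06,0.18,-0.0058,3,20,-12,0.1],[-0.08,0.24,-0.0058,4.46,30.1,-16.5,0.1],[-0.1046,0.3,-0.0058,4.46,30.1,-16.5,0.1]]]'; python3 - <<'E'
from h import *
Rt=tray();g=np.array([578,254,97])+Rt@[25,-130,170]
print(delta(g,toolR(Rt)),np.round(ctrl.get_state()["qpos"],1))
E
```

```text
t: 16.42
position: [585.4, 315.4, 252.1]
tool_rot: [[-0.832, -0.285, -0.476], [-0.247, 0.958, -0.144], [0.497, -0.002, -0.867]]
ft_force: [1.2, 0.0, -1.9]
finger_gap: 13.8
(array([-0.0304,  0.0737, -0.0229]), array([ 0.12,  0.17, -0.42])) [-30.5  47.    5.   54.1  -8.7 108.4  79.9]
```

```bash
python3 -m crank '[[[-0.0304,0.0737,-0.0229,0,0,-0.4,0.1],[-0.0304,0.0737,-0.0229,0,0,-0.4,0.1],[-0.0304,0.0737,-0.0229,0,0,-0.4,0.1]]]'; python3 - <<'E'
from h import *
print(np.round(ctrl.get_state()["qpos"],1)); im,C=snap("wrist","w14")
E
```

```text
t: 16.8
position: [599.6, 397.5, 256.3]
tool_rot: [[-0.831, -0.292, -0.474], [-0.255, 0.956, -0.143], [0.495, 0.003, -0.869]]
ft_force: [0.2, -0.2, -2.7]
finger_gap: 14.0
[-32.6  54.8   0.5  39.   -8.8 114.7  73.2]
```

View pics/w14.png

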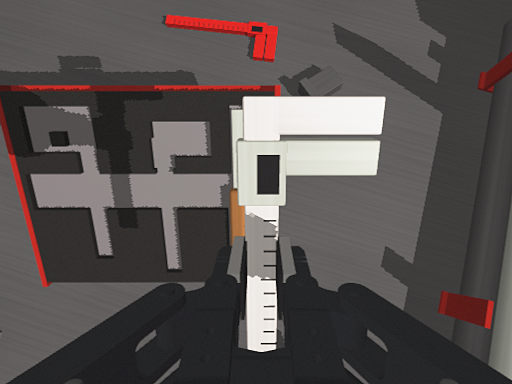

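```bash
python3 - <<'E'
from h import *
im,C=load("w14");g=cv2.cvtColor(im,cv2.COLOR_RGB2GRAY)
c=im[75:300,0:250];cv2.imwrite("pics/w14z.png",cv2.resize(c,None,fx=3.2,fy=2.66,interpolation=2)[:,:,::-1])
def runs(line):
    b=(line>95).astype(int);e=np.flatnonzero(np.diff(b));return e.tolist()
for v in(130,140,160,190,215,230,245,260): print("row",v,runs(g[v,:230]))
for u in(50,75,105,120,145,170,185,200): print("col",u,runs(g[:,u]))
E
```

```text
row 130 [152, 204]
row 140 [151, 206]
row 160 [1, 3, 4, 8, 10, 81, 95, 153, 171]
row 190 [0, 2, 4, 5, 6, 9, 10, 12, 16, 17, 33, 112, 130, 220]
row 215 [0, 1, 8, 12, 21, 22, 24, 91, 104, 161, 174]
row 230 [0, 1, 2, 7, 8, 11, 12, 16, 21, 22, 23, 24, 27, 28, 94, 107, 163, 174]
row 245 [2, 7, 12, 13, 26, 28, 32, 96, 110, 165, 176]
row 260 [4, 5, 7, 11, 13, 14, 15, 22, 28, 30, 31, 36, 166, 177]
col 50 [144, 151, 173, 207, 284, 288, 291, 292, 293, 296, 298, 301, 302, 304, 306, 312, 315, 321, 323, 324, 326, 329, 333, 344, 346, 350, 352, 353]
col 75 [105, 113, 144, 151, 173, 206, 282, 289, 292, 296, 301, 305, 306, 312, 314, 316, 318, 320, 321, 322, 323, 329, 334, 337]
col 105 [173, 206, 213, 214, 216, 254, 282, 284, 288, 290, 291, 294, 296, 299, 303, 307, 311, 315, 316, 318]
col 120 [282, 288, 289, 290, 294, 295, 296, 300, 302, 304, 306, 308]
col 145 [45, 47, 50, 51, 52, 54, 68, 70, 173, 206, 282, 288, 289, 292, 337, 339, 340, 342]
col 170 [14, 19, 20, 22, 52, 53, 57, 59, 60, 61, 121, 155, 156, 166, 168, 169, 170, 268, 368, 372]
col 185 [15, 17, 18, 20, 21, 24, 61, 62, 64, 65, 121, 154, 173, 206, 282, 287]
col 200 [17, 26, 60, 61, 68, 69, 84, 85, 121, 154, 173, 206, 282, 287]
```

View pics/w14z.png

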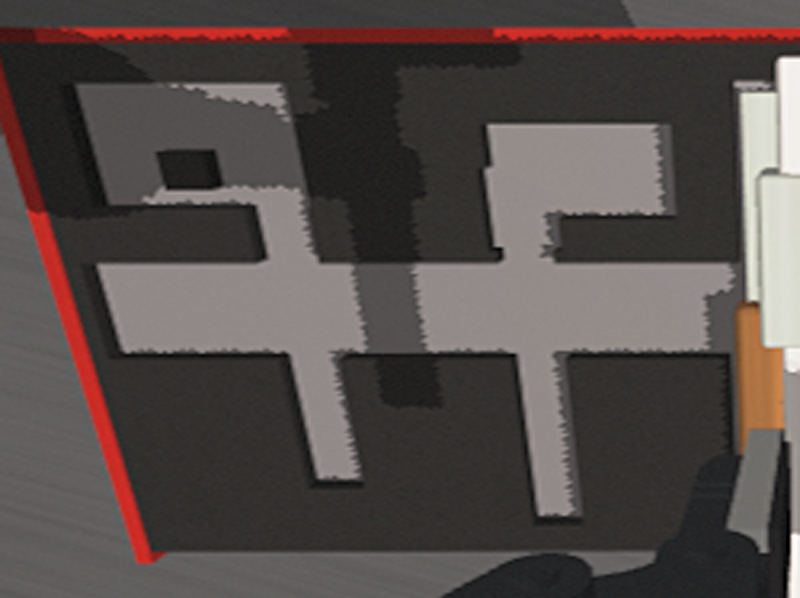

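```bash
python3 - <<'E'
from h import *
from scipy.optimize import least_squares
im,C=load("w14")
# features (u,v) and which tray-coords constrain: (x or None,y or None,z) relative to caliper pocket frame
F=[((161.5,215),None,10.25,0),((163.5,230),None,10.25,0),((165.3,245),None,10.25,0),((166.8,260),None,10.25,0),
((145,206.7),-22,None,0),((200,206.7),-22,None,0),((75,206.7),-22,None,0),((50,207),-22,None,0),
((145,172.8),22,None,8),((200,172.8),22,None,8),((75,172.8),22,None,8),((50,172.8),22,None,8),
((172,268.5),-107.25,None,0),((170,121),80.25,None,8),((185,121),80.25,None,8),((200,121),80.25,None,8),
((91.5,215),None,96.25,0),((94.3,230),None,96.25,0),((96.8,245),None,96.25,0),((105,254.5),-87.25,None,0),((75,105),97.25,None,8)]
def res(p,full=False):
    Rt=tray(p[3],30+p[4]);o=p[:3];r=[]
    for uv,x,y,z in F:
        P=onplane(C,[uv],o+Rt[:,2]*z,Rt[:,2])[0];q=Rt.T@(P-o)
        if x is not None:r.append(q[0]-x)
        if y is not None:r.append(q[1]-y)
    return np.array(r)
for free in(0,1):
    f=lambda p:np.r_[res(p),0 if free else p[4]*100]
    s=least_squares(f,[575,250,85,-163,0],loss="soft_l1")
    print(np.round(s.x,2));print(np.round(res(s.x),1))
E
```

```text
[ 572.    273.21   86.57 -162.96   -0.  ]
[ 0.5  0.  -0.2 -0.1 -0.  -0.   0.  -0.4  0.4  0.4  0.4  0.4 -0.5 -0.1
 -0.1 -0.1 -0.2 -0.2  0.2  0.1 -0.5]
[ 571.68  272.71   85.03 -162.92   -0.78]
[ 0.5 -0.  -0.4 -0.3 -0.1 -0.2  0.  -0.3  0.2  0.1  0.2  0.3 -0.2 -0.1
 -0.1 -0.1  0.1 -0.1  0.1  0.3 -0.3]
```

```bash
cat >> h.py <<'E'
CP=np.array([571.9,273.0,86.0]);RT=tray(-162.95)
E
python3 - <<'E'
from h import *
g=CP+RT@[0,0,-25.85+45];print(g,delta(g,toolR(RT)))
E
```

```text
[581.05417156 275.80744866 102.58438648] (array([-0.0302, -0.1098,  0.1602]), array([ 0.15,  0.33, -0.06]))
```

```bash
python3 -m crank '[[[-0.01,-0.06,0.01,0,0.3,0,0.1],[-0.0302,-0.1098,0.03,0,0.3,0,0.1],[-0.0302,-0.1098,0.08,0,0.3,0,0.1],[-0.0302,-0.1098,0.12,0,0.3,0,0.1],[-0.0302,-0.1098,0.12,0,0.3,0,0.1]]]'; python3 - <<'E'
from h import *
print(np.round(ctrl.get_state()["qpos"],1)); im,C=snap("wrist","w15")
g=CP+RT@[0,0,-25.85+45];print(g,delta(g,toolR(RT)))
E
```

```text
t: 17.48
position: [598.3, 279.5, 137.1]
tool_rot: [[-0.827, -0.29, -0.481], [-0.251, 0.957, -0.145], [0.503, 0.001, -0.865]]
ft_force: [0.3, 0.1, -1.0]
finger_gap: 14.3
[-26.2  51.2   1.5  60.9  -5.4  97.7  82.6]
[581.05417156 275.80744866 102.58438648] (array([-0.0014,  0.0011,  0.0411]), array([ 0.17,  0.03, -0.15]))
```

View pics/w15.png

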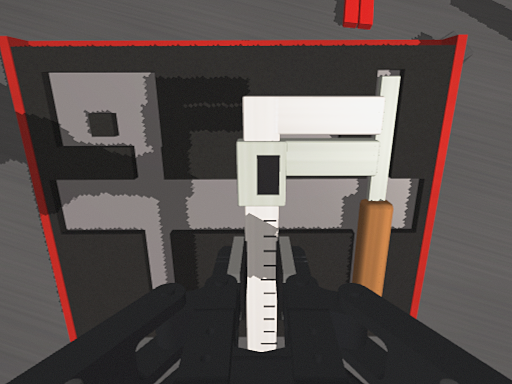

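```bash
python3 - <<'E'
from h import *
im,C=load("w15");g=cv2.cvtColor(im,cv2.COLOR_RGB2GRAY).astype(int)
for v in(245,255,265): 
    b=g[v,120:190];print("row",v,[(i+120,b[i],b[i+1]) for i in np.flatnonzero(abs(np.diff(b))>15)])
for u in(90,110,205,225): 
    b=g[60:245,u];print("col",u,[(i+60,b[i],b[i+1]) for i in np.flatnonzero(abs(np.diff(b))>15)])
T=lambda uv,z:np.round(RT.T@(onplane(C,[uv],CP+RT[:,2]*z,RT[:,2])[0]-CP),1)
print("rim/base")
for uv in((90,229),(110,229),(205,229),(225,229)): print(T(uv,0))
for uv in((90,179),(110,179),(205,179),(225,179)): print(T(uv,8))
E
```

```text
row 245 [(np.int64(145), np.int64(29), np.int64(52)), (np.int64(146), np.int64(52), np.int64(114)), (np.int64(147), np.int64(114), np.int64(145)), (np.int64(160), np.int64(140), np.int64(120)), (np.int64(161), np.int64(120), np.int64(87)), (np.int64(170), np.int64(71), np.int64(41))]
row 255 [(np.int64(147), np.int64(24), np.int64(105)), (np.int64(148), np.int64(105), np.int64(146)), (np.int64(163), np.int64(133), np.int64(100)), (np.int64(164), np.int64(100), np.int64(74)), (np.int64(171), np.int64(71), np.int64(40))]
row 265 [(np.int64(148), np.int64(25), np.int64(72)), (np.int64(149), np.int64(72), np.int64(124)), (np.int64(150), np.int64(124), np.int64(143)), (np.int64(162), np.int64(137), np.int64(119)), (np.int64(165), np.int64(104), np.int64(88)), (np.int64(172), np.int64(72), np.int64(43))]
col 90 [(np.int64(71), np.int64(38), np.int64(80)), (np.int64(72), np.int64(80), np.int64(149)), (np.int64(112), np.int64(138), np.int64(52)), (np.int64(132), np.int64(69), np.int64(92)), (np.int64(133), np.int64(92), np.int64(139)), (np.int64(142), np.int64(133), np.int64(83)), (np.int64(
[... 1026 characters left out ...]
70), np.int64(31))]
col 205 [(np.int64(105), np.int64(47), np.int64(30)), (np.int64(129), np.int64(36), np.int64(53)), (np.int64(178), np.int64(49), np.int64(98)), (np.int64(179), np.int64(98), np.int64(151)), (np.int64(227), np.int64(127), np.int64(71)), (np.int64(229), np.int64(63), np.int64(22))]
col 225 [(np.int64(75), np.int64(46), np.int64(29)), (np.int64(178), np.int64(54), np.int64(105)), (np.int64(179), np.int64(105), np.int64(149)), (np.int64(227), np.int64(131), np.int64(73)), (np.int64(229), np.int64(60), np.int64(24))]
rim/base
[-22.6 140.3  -0. ]
[-22.7 124.1   0. ]
[-23.   47.2   0. ]
[-23.1  31.   -0. ]
[ 21.4 128.5   8. ]
[ 21.4 113.7   8. ]
[21.1 43.3  8. ]
[21.  28.5  8. ]
```

```bash
python3 - <<'E'
from h import *
im,C=load("w15")
T=lambda uv,z:np.round(RT.T@(onplane(C,[uv],CP+RT[:,2]*z,RT[:,2])[0]-CP),1)
for uv,z in(((146.5,245),0),((148,255),0),((149.5,265),0),((171,245),8),((172,255),8),((173,265),8),((90,72.5),8),((110,72.5),8)): print(T(uv,z))
# held caliper consistency: project expected corners of held caliper
z=np.load("pics/w15.npz");p=z["position"];R=z["tool_rot"]
for q in((78,8,10),(78,-52,10),(62,-52,10)): print(q,proj(C,p+R@(np.array(q)*[1,-1,-1]+[0,0,-25.85])))
g=cv2.cvtColor(im,cv2.COLOR_RGB2GRAY).astype(int)
b=g[85:140,255];print([i+85 for i in np.flatnonzero(abs(np.diff(b))>25)]);b=g[85:145,340];print([i+85 for i in np.flatnonzero(abs(np.diff(b))>25)])
b=g[110,225:400];print([i+225 for i in np.flatnonzero(abs(np.diff(b))>25)])
E
```

```text
[-37.2  96.3  -0. ]
[-46.4  96.1  -0. ]
[-55.9  95.9   0. ]
[-33.1  73.5   8. ]
[-42.1  73.5   8. ]
[-51.2  73.5   8. ]
[ 95.  115.8   8. ]
[ 95.  102.5   8. ]
(78, 8, 10) [[242.95398699  96.44314922]]
(78, -52, 10) [[386.78150803  96.45869978]]
(62, -52, 10) [[382.13981688 135.15208659]]
[np.int64(95), np.int64(96)]
[np.int64(94), np.int64(95), np.int64(96), np.int64(133), np.int64(134), np.int64(136), np.int64(137), np.int64(140), np.int64(141)]
[np.int64(241), np.int64(242), np.int64(243), np.int64(395), np.int64(396)]
```

```bash
cat >> h.py <<'E'
CP=CP+RT@[-1.0,-0.1,0];RT=tray(-163.05)
E
python3 - <<'E'
from h import *
g=CP+RT@[0,0,-25.85+14];print(g,delta(g,toolR(RT)))
E
```

```text
[567.03102708 271.6221718   75.23759897] (array([-0.0024,  0.0012,  0.0721]), array([ 0.12,  0.03, -0.06]))
```

```bash
python3 -m crank '[[[-0.0024,0.0012,0.03,0.1,0,0,0.1],[-0.0024,0.0012,0.055,0.1,0,0,0.1],[-0.0024,0.0012,0.072,0.1,0,0,0.1],[-0.0024,0.0012,0.072,0.1,0,0,0.1]]]'; python3 - <<'E'
from h import *
print(np.round(ctrl.get_state()["qpos"],1)); im,C=snap("wrist","w16")
g=CP+RT@[0,0,-25.85];print(g,delta(g,toolR(RT)))
E
```

```text
t: 18.02
position: [567.6, 272.6, 75.1]
tool_rot: [[-0.829, -0.291, -0.477], [-0.252, 0.957, -0.145], [0.499, 0.0, -0.867]]
ft_force: [0.8, 0.8, -2.6]
finger_gap: 14.3
[-26.7  51.1   1.1  69.6  -5.3  89.   82.7]
[560.33511034 269.58141238  63.11324331] (array([ 0.0011, -0.0009,  0.0152]), array([ 0.03,  0.14, -0.01]))
```

View pics/w16.png

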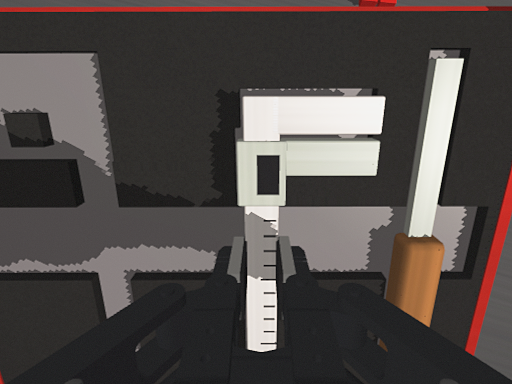

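```bash
python3 - <<'E'
from h import *
im,C=load("w16")
g=cv2.cvtColor(im,cv2.COLOR_RGB2GRAY).astype(int)
T=lambda uv,z:np.round(RT.T@(onplane(C,[uv],CP+RT[:,2]*z,RT[:,2])[0]-CP),1)
for u in(20,60,130,150,180,300,340,360,375): 
    b=g[30:330,u];print("col",u,[(int(i+30),int(b[i+1]-b[i])) for i in np.flatnonzero(abs(np.diff(b))>25)])
for v in(92,94,285,295): 
    b=g[v,80:430];print("row",v,[(int(i+80),int(b[i+1]-b[i])) for i in np.flatnonzero(abs(np.diff(b))>25)])
for uv,z in(((180,206.5),8),((340,206.5),8),((60,206.5),8),((340,272),0),((60,272),0),((340,89),8)): print(uv,T(uv,z))
E
```

```text
col 20 [(52, 58), (53, 60), (109, -44), (112, -32), (146, 27), (158, -34), (207, 32), (259, 47), (271, -67), (272, -38)]
col 60 [(52, 63), (53, 49), (142, -61), (158, -41), (207, 28), (264, 42), (269, -26), (270, -35), (272, -47)]
col 130 [(206, 28), (248, 47), (268, -27), (294, -42), (300, -43), (303, -51), (304, -30)]
col 150 [(206, 26), (245, 35), (270, -28), (271, -60), (272, -26)]
col 180 [(206, 29), (248, 49), (269, -62)]
col 300 [(88, 30), (95, 72), (96, 73), (133, -69), (134, -81), (140, 59), (174, -44), (175, -143), (205, 39), (206, 63), (246, -59), (247, -59)]
col 340 [(87, 57), (88, 68), (90, -43), (91, -43), (95, 73), (96, 74), (133, -71), (136, -75), (137, 37), (140, 62), (141, 29), (174, -55), (175, -142), (205, 46), (206, 69), (270, -35), (271, -82)]
col 360 [(87, 61), (88, 61), (89, -46), (90, -53), (95, 76), (96, 75), (133, -106), (134, -50), (140, 67), (141, 32), (174, -57), (175, -142), (205, 52), (206, 70), (268, -29), (269, -35), (271, -46)]
col 375 [(94, 48), (95, 102), (96, 80), (133, -114), (134, -77), (138, 28), (139, 49), (140, 63), (141, 33), (174, -71), (175, -106), (205, 54), (206, 71), (228, -77), (271, -45)]
row 92 [(239, 33), (341, 47), (342, 34), (357, -35), (358, -55), (371, -36)]
row 94 [(98, -26), (99, -47), (239, 34), (343, 49), (344, 27), (356, -44), (371, -40)]
row 285 [(99, 48), (100, 49), (126, -28), (127, -37), (246, 169), (247, 46), (274, -32), (275, -166), (384, 27)]
row 295 [(101, 66), (102, 43), (128, -29), (129, -36), (245, 141), (246, 90), (275, -44), (276, -202), (277, 26), (383, 37)]
(180, 206.5) [22.2 42.   8. ]
(340, 206.5) [ 22.2 -41.6   8. ]
(60, 206.5) [ 22.2 104.7   8. ]
(340, 272) [-22.2 -47.1  -0. ]
(60, 272) [-22.1 118.6  -0. ]
(340, 89) [ 80.4 -37.    8. ]
```

```bash
python3 - <<'E'
from h import *
im,C=load("w16")
T=lambda uv,z:np.round(RT.T@(onplane(C,[uv],CP+RT[:,2]*z,RT[:,2])[0]-CP),1)
for uv,z in(((100,285),0),((102,295),0),((127,285),8),((129,295),8),((239.5,92),0),((239.5,92),8),((371.5,92),0),((371.5,92),8)): print(uv,T(uv,z))
print(delta(CP+RT@[0,0,-25.85],toolR(RT)))
E
python3 -m crank '[[[0.0011,-0.0009,0.004,0,0.1,0,0.1],[0.0011,-0.0009,0.008,0,0.1,0,0.1],[0.0011,-0.0009,0.011,0,0.1,0,0.1],[0.0011,-0.0009,0.011,0,0.1,0,0.1]]]'; python3 - <<'E'
from h import *
print(delta(CP+RT@[0,0,-25.85],toolR(RT)))
E
```

```text
(100, 285) [-31.1  96.4   0. ]
(102, 295) [-38.2  96.3  -0. ]
(127, 285) [-25.6  76.1   8. ]
(129, 295) [-32.3  75.8   8. ]
(239.5, 92) [79.1 10.2 -0. ]
(239.5, 92) [79.1  9.6  8. ]
(371.5, 92) [ 79.1 -54.6   0. ]
(371.5, 92) [ 79.1 -51.8   8. ]
(array([ 0.0011, -0.0009,  0.0152]), array([ 0.03,  0.14, -0.01]))
t: 18.58
position: [561.5, 270.2, 65.8]
tool_rot: [[-0.828, -0.291, -0.479], [-0.252, 0.957, -0.145], [0.5, 0.0, -0.866]]
ft_force: [-0.1, 0.1, -2.5]
finger_gap: 14.0
(array([-0.0002, -0.0002,  0.0029]), array([ 0.03, -0.03,  0.  ]))
```

```bash
python3 -m crank '[[[-0.0002,-0.0002,0.001,0,0,0,0.1],[-0.0002,-0.0002,0.002,0,0,0,0.1],[-0.0002,-0.0002,0.002,0,0,0,0.1]]]'; python3 -m crank '[[[0,0,0.001,0,0,0,0.1],[0,0,0.001,0,0,0,0.1]]]';
```

```text
t: 18.95
position: [560.8, 269.7, 64.0]
tool_rot: [[-0.828, -0.291, -0.479], [-0.252, 0.957, -0.145], [0.5, 0.0, -0.866]]
ft_force: [-0.3, 0.3, -2.7]
finger_gap: 14.3
t: 19.2
position: [560.3, 269.6, 63.1]
tool_rot: [[-0.828, -0.291, -0.479], [-0.252, 0.957, -0.145], [0.5, 0.0, -0.866]]
ft_force: [-0.1, -0.2, -1.9]
finger_gap: 13.9
```

```bash
python3 -m crank '[[[0,0,0.0005,0,0,0,0.1],[0,0,0.001,0,0,0,0.1],[0,0,0.001,0,0,0,0.1]]]'
```

```text
t: 19.58
position: [560.3, 269.5, 62.8]
tool_rot: [[-0.829, -0.291, -0.478], [-0.253, 0.957, -0.145], [0.499, 0.001, -0.866]]
ft_force: [2.1, 0.6, 5.6]
finger_gap: 14.2
```

```bash
python3 -m crank '[[[0,0,-0.0003,0,0,0,0.17],[0,0,-0.0003,0,0,0,0.25],[0,0,-0.0003,0,0,0,0.35],[0,0,-0.01,0,0,0,0.35],[0,0,-0.03,0,0,0,0.4]]]'; python3 -m crank '[[[0,0,-0.06,0,0,0,0.5],[0,0,-0.12,0,0,0,0.8],[0,0,-0.12,0,0,0,0.8]]]'; python3 - <<'E'
from h import *
im,C=snap("wrist","w17")
E
```

```text
t: 20.2
position: [574.2, 273.8, 88.7]
tool_rot: [[-0.828, -0.291, -0.479], [-0.252, 0.957, -0.146], [0.501, 0.0, -0.865]]
ft_force: [-0.8, -0.1, -0.3]
finger_gap: 34.4
t: 20.58
position: [634.6, 292.1, 196.6]
tool_rot: [[-0.832, -0.291, -0.472], [-0.254, 0.957, -0.143], [0.493, 0.001, -0.87]]
ft_force: [-0.7, -0.2, -1.2]
finger_gap: 68.1
```

View pics/w17.png

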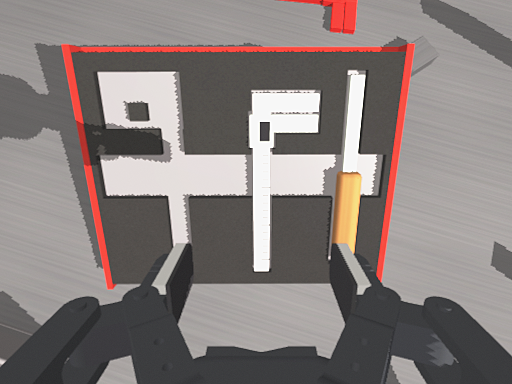

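The caliper lies in its cut-out with its jaws shut and its head at (255,92). The scraper is undisturbed. Next is the spanner.

```bash
python3 - <<'E'
from h import *
print(delta([590,120,250],Rd(140)))
E
```

```text
(array([ 0.107 , -0.1516, -0.0034]), array([-14.76, -27.31,  55.61]))
```

```bash
python3 -m crank '[[[0.01,-0.02,-0.02,-2.5,-4.6,9.3,0.9],[0.03,-0.07,-0.02,-5,-9.2,18.6,1],[0.06,-0.11,-0.01,-7.4,-13.7,27.9,1],[0.107,-0.1516,-0.0034,-10,-18.4,37.2,1],[0.107,-0.1516,-0.0034,-12.4,-23,46.5,1]]]'; python3 - <<'E'
from h import *
print(np.round(ctrl.get_state()["qpos"],1),delta([560,-120,230],Rd(90)))
E
```

```text
t: 21.25
position: [587.7, 114.6, 250.2]
tool_rot: [[-0.849, 0.522, -0.084], [0.523, 0.852, 0.011], [0.077, -0.035, -0.996]]
ft_force: [0.6, 1.6, -0.2]
finger_gap: 85.4
[-23.4  22.3  13.8  89.8  -6.9  73.3  50.4] (array([-0.1008, -0.2137,  0.0199]), array([-4.09, -3.02, 58.41]))
```

```bash
python3 -m crank '[[[-0.02,-0.05,0,-1,-1,10,1],[-0.05,-0.1,0.005,-2,-2,20.5,1],[-0.07,-0.15,0.01,-3,-3,31,1],[-0.09,-0.2,0.015,-4,-3,41.5,1],[-0.1,-0.2137,0.02,-4.1,-3,52,1]]]'; python3 - <<'E'
from h import *
print(np.round(ctrl.get_state()["qpos"],1),delta([533,-347,130],Rd(31)))
E
```

```text
t: 21.88
position: [561.3, -118.5, 228.2]
tool_rot: [[-0.112, 0.994, -0.003], [0.994, 0.112, 0.005], [0.006, -0.003, -1.0]]
ft_force: [0.0, 0.7, -0.1]
finger_gap: 85.5
[-13.7  19.1  28.5  99.  -10.2  64.7  24.3] (array([-0.2244, -0.0535,  0.0971]), array([-0.33, -0.19, 65.44]))
```

```bash
python3 -m crank '[[[-0.06,-0.015,0.01,0,0,10.5,1],[-0.12,-0.03,0.03,0,0,21,1],[-0.18,-0.045,0.05,0,0,31.5,1],[-0.2244,-0.0535,0.08,0,0,42,1],[-0.2244,-0.0535,0.097,0,0,52.5,1]]]'; python3 -m crank '[[[0,0,0.002,0,0,10.5,1],[0,0,0.002,0,0,13,1],[0,0,0.002,0,0,13,1]]]'; python3 - <<'E'
from h import *
s=ctrl.get_state();print(np.round(s["qpos"],1),s["position"],delta([533,-347,130],Rd(31)));snap("wrist","w18")
E
```

```text
t: 22.5
position: [534.3, -347.3, 128.2]
tool_rot: [[0.721, 0.693, -0.006], [0.693, -0.721, 0.005], [-0.001, -0.008, -1.0]]
ft_force: [0.4, 1.4, 1.5]
finger_gap: 85.4
t: 22.88
position: [536.8, -343.1, 127.6]
tool_rot: [[0.852, 0.524, -0.004], [0.524, -0.852, 0.006], [-0.0, -0.007, -1.0]]
ft_force: [-0.5, -0.3, 0.7]
finger_gap: 85.3
[  0.5  36.   42.2  95.3 -27.3  59.8  -7. ] [ 536.83056766 -343.08293096  127.64263343] (array([-0.0053,  0.0013, -0.0024]), array([-0.42,  0.02,  0.58]))
```

View pics/w18.png

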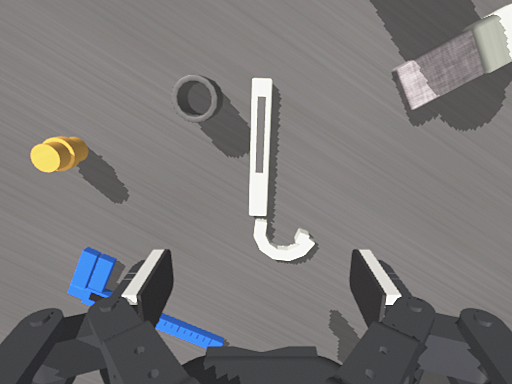

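```bash
cat > sp.py <<'E'
from h import *
import sys
def meas(name,r0,r1,ul,ur,hz=12):
    im,C=load(name);g=cv2.cvtColor(im,cv2.COLOR_RGB2HSV);m=(g[:,:,2]>205)&(g[:,:,1]<35)
    E=[]
    for r in range(r0,r1):
        x=np.flatnonzero(m[r,ul:ur])
        if len(x)>3:E.append((x.min()+ul-.5,x.max()+ul+.5,r))
    E=np.array(E);L=onz(C,E[:,[0,2]],hz)[:,:2];R=onz(C,E[:,[1,2]],hz)[:,:2]
    M=(L+R)/2;v=cv2.fitLine(M.astype(np.float32),cv2.DIST_HUBER,0,.01,.01).ravel();d=v[:2];c=v[2:]
    return C,m,L,R,d,c
if __name__=="__main__":
    C,m,L,R,d,c=meas("w18",88,205,235,285)
    if d[0]>0:d=-d
    n=np.array([-d[1],d[0]]);print("heading",np.degrees(np.arctan2(d[1],d[0])),"w",np.mean(abs((R-L)@n)),np.round(abs((R-L)@n)[::15],1))
    ys,xs=np.nonzero(m[:280,235:325]);xs+=235;k=ys>70;W=onz(C,np.c_[xs,ys][k],12)[:,:2]
    a=(W-c)@d;b=(W-c)@n;print("along",a.min(),a.max(),np.ptp(a),"across",b.min(),b.max())
    s=a[(abs(b)<5)];h,e=np.histogram(s,90);print("gaps",np.round(e[:-1][h<5],1))
    print("o tail",c+d*(a.min()+85),"o hook",c+d*(a.max()-95))
E
python3 sp.py
```

```text
heading -150.41568 w 17.456978692896108 [17.6 17.9 17.2 17.5 17.8 17.1 17.3 17.6]
along -60.85632644300574 118.14158628002212 178.99791272302787 across -8.736054195047315 59.78640942623919
gaps [-10.7  -8.8  -7.   15.3  20.9  69.1  71.  100.7 104.4]
o tail [ 540.5229792 -337.2139259] o hook [ 541.3944244  -336.71919141]
```

```bash
python3 - <<'E'
from h import *
print(delta([541,-337,60],Rd(29.6)))
E
```

```text
(array([ 0.0067, -0.0027,  0.0679]), array([-0.4 ,  0.01,  2.03]))
```

```bash
python3 -m crank '[[[0.0067,-0.0027,0.04,-0.4,0,2,0.8],[0.0067,-0.0027,0.068,-0.4,0,2,0.6],[0.0067,-0.0027,0.068,-0.4,0,2,0.6],[0.0067,-0.0027,0.068,-0.4,0,2,0.6]]]'; python3 - <<'E'
from h import *
snap("wrist","w19");print(delta([541,-337,60],Rd(29.6)))
E
```

```text
t: 23.42
position: [541.7, -337.9, 61.5]
tool_rot: [[0.87, 0.494, 0.002], [0.494, -0.87, -0.001], [0.001, 0.002, -1.0]]
ft_force: [0.4, 0.0, 0.5]
finger_gap: 51.4
(array([-0.0004, -0.0013,  0.0017]), array([ 0.12, -0.07, -0.03]))
```

View pics/w19.png

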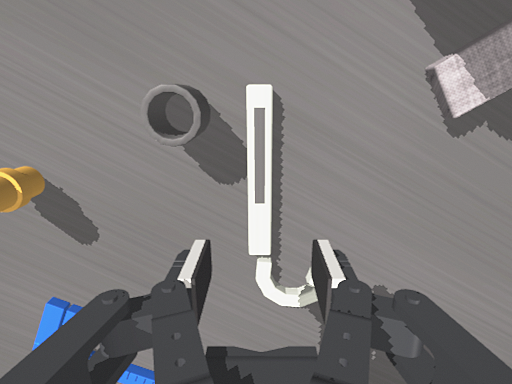

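```bash
python3 - <<'E'
from sp import *
C,m,L,R,d,c=meas("w19",95,245,235,285)
if d[0]>0:d=-d
n=np.array([-d[1],d[0]]);print("heading",np.degrees(np.arctan2(d[1],d[0])),"w",np.mean(abs((R-L)@n)))
im,_=load("w19");g=cv2.cvtColor(im,cv2.COLOR_RGB2GRAY).astype(int)
for u in(252,256,268):
    b=g[:,u];print(u,[(int(i),int(b[i+1]-b[i])) for i in np.flatnonzero(abs(np.diff(b))>25) if i<262 and i>75])
for v in(84.3,256): 
    P=onz(C,[(258,v)],12)[0,:2];a=(P-c)@d;print(v,a)
    x=-85 if v<100 else 45
    print("o",c+d*(a-x))
E
```

```text
heading -150.45457 w 17.522462001150767
252 [(83, 90), (84, 41), (254, -116)]
256 [(83, 82), (84, 43), (107, -105), (202, 75), (203, 57), (254, -142)]
268 [(83, 80), (84, 46), (254, -142), (256, 41), (257, 59), (258, 32)]
84.3 -61.98444789150026
o [ 540.38883077 -337.38500772]
256 68.56527540105034
o [ 539.91059063 -337.65608351]
```

```bash
python3 - <<'E'
from h import *
print(delta([540.4,-337.4,-26],Rd(29.55)))
E
python3 -m crank '[[[-0.0009,-0.001,0.04,0,0,0,0.5],[-0.0009,-0.001,0.07,0,0,0,0.5],[-0.0009,-0.001,0.0865,0,0,0,0.5],[-0.0009,-0.001,0.0865,0,0,0,0.5]]]'; python3 - <<'E'
from h import *
print(delta([540.4,-337.4,-26],Rd(29.55)))
E
```

```text
(array([-0.0012, -0.0015,  0.0877]), array([ 0.12, -0.07,  0.02]))
t: 23.98
position: [540.2, -337.1, -26.2]
tool_rot: [[0.87, 0.493, 0.0], [0.493, -0.87, -0.0], [0.0, 0.0, -1.0]]
ft_force: [-0.0, 0.7, 1.3]
finger_gap: 42.8
(array([ 0.    ,  0.0003, -0.0001]), array([ 0.03, -0.  ,  0.02]))
```

```bash
python3 -m crank '[[[0,0.0003,0,0,0,0,0.35],[0,0.0003,0,0,0,0,0.25],[0,0.0003,0,0,0,0,0.12],[0,0.0003,0,0,0,0,0.12],[0,0.0003,0,0,0,0,0.12]]]'; python3 - <<'E'
from h import *
snap("wrist","w20");s=ctrl.get_state();print(s["position"],s["ft_force"],s["moment"])
R=np.array(s["tool_rot"]);print("O in tool",R.T@(np.array([540.4,-337.4,0])-s["position"]),"head",np.degrees(np.arctan2(R[1,0],R[0,0])))
E
python3 -m crank '[[[0,0,-0.003,0,0,0,0.12],[0,0,-0.008,0,0,0,0.12],[0,0,-0.02,0,0,0,0.12],[0,0,-0.04,0,0,0,0.12],[0,0,-0.06,0,0,0,0.12]]]'; python3 - <<'E'
from h import *
snap("wrist","w21");s=ctrl.get_state();print(s["position"],s["ft_force"],s["moment"])
E
```

```text
t: 24.6
position: [541.0, -337.5, -25.0]
tool_rot: [[0.87, 0.494, 0.002], [0.494, -0.87, -0.001], [0.001, 0.002, -1.0]]
ft_force: [-2.5, 1.9, 11.0]
finger_gap: 16.4
[ 541.0103641  -337.50482242  -25.00207484] [-1.50183553  1.83140065 10.19855549] [ 0.41926182  0.45452115 -0.00197789]
O in tool [ -0.44536494  -0.34875217 -25.00334579] head 29.567497640881093
t: 25.28
position: [540.6, -337.4, 35.6]
tool_rot: [[0.87, 0.493, 0.001], [0.493, -0.87, -0.001], [0.001, 0.001, -1.0]]
ft_force: [0.1, 0.2, -2.5]
finger_gap: 16.2
[ 541.61198932 -338.21209602   38.17943516] [ 2.11739894 -1.66853654  1.39681542] [-0.08561947 -0.15736917  0.02232547]
```

View pics/w21.png

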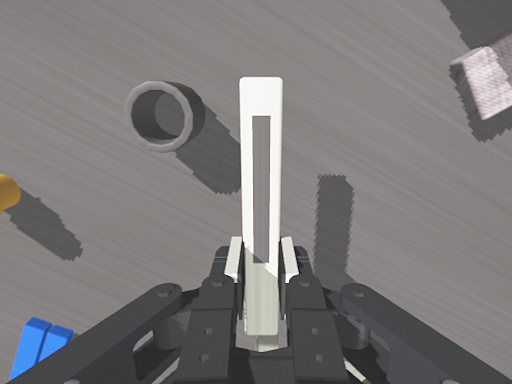

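```bash
python3 - <<'E'
from h import *
for nm in("w20","w21"):
    im,C=load(nm);z=np.load(f"pics/{nm}.npz");p=z["position"];R=z["tool_rot"]
    for q in((-85,9,12),(-85,-9,12)): print(q,proj(C,p+R@(np.array(q)*[-1,1,-1]+[-.45,0,-25.0])))
    g=cv2.cvtColor(im,cv2.COLOR_RGB2GRAY).astype(int)
    b=g[60:100,261];print([(int(i+60),int(b[i+1]-b[i])) for i in np.flatnonzero(abs(np.diff(b))>20)])
    for v in(90,200):
        b=g[v,220:300];print(v,[(int(i+220),int(b[i+1]-b[i])) for i in np.flatnonzero(abs(np.diff(b))>20)])
E
```

```text
(-85, 9, 12) [[282.18193711  77.14181577]]
(-85, -9, 12) [[237.92579425  77.14287119]]
[(76, 84)]
90 [(238, 67), (239, 58), (281, -51), (282, -77), (284, 30), (285, 30)]
200 [(240, 53), (241, 105), (252, -127), (268, 58), (269, 66), (279, -63), (280, -72), (292, 30)]
(-85, 9, 12) [[282.18193711  77.14181577]]
(-85, -9, 12) [[237.92579425  77.14287119]]
[(76, 87), (77, 24)]
90 [(238, 65), (239, 63), (281, -47), (282, -42)]
200 [(241, 93), (252, -130), (269, 98), (278, -21), (279, -50), (280, -38)]
```

```bash
cat >> h.py <<'E'
SP=CP+RT@[0,85,0];RS=RT@np.diag([-1,1,-1.])
def sgoal(h,x=0,y=0): return SP+RT@[x,y,h]-RS@[-.45,0,-25.0]
E
python3 - <<'E'
from h import *
print(SP,sgoal(90),delta([560,-60,250],Rd(17)),delta(sgoal(90),RS))
E
```

```text
[597.47929244 192.04196847  85.5       ] [628.94025949 201.63053825 141.56665125] (array([ 0.1537, -0.2321, -0.2124]), array([ 0.21, -0.16, 12.56])) (array([ 0.3425, -0.4261, -0.1042]), array([  3.5 , -30.04,  12.26]))
```

```bash
python3 -m crank '[[[0,0,-0.06,0,0,3,0.12],[0.02,-0.03,-0.12,0,0,6,0.12],[0.05,-0.08,-0.15,0,0,9,0.12],[0.09,-0.12,-0.18,0,0,12.5,0.12],[0.12,-0.17,-0.2,0,0,12.5,0.12]]]'; python3 - <<'E'
from h import *
print(np.round(ctrl.get_state()["qpos"],1),delta(sgoal(150),RS))
E
```

```text
t: 25.95
position: [560.7, -137.6, 232.2]
tool_rot: [[0.956, 0.292, 0.002], [0.292, -0.956, -0.0], [0.002, 0.001, -1.0]]
ft_force: [0.8, 0.1, -1.7]
finger_gap: 15.9
[-29.   24.4  52.3  99.1 -20.9  66.7 -43.8] (array([ 0.1943, -0.3045,  0.0387]), array([ 7.000e-02, -3.012e+01,  2.000e-02]))
```

```bash
python3 -m crank '[[[0.03,-0.05,-0.01,0,-6,0,0.12],[0.06,-0.1,-0.01,0,-12,0,0.12],[0.1,-0.15,-0.01,0,-18,0,0.12],[0.13,-0.2,0,0,-24,0,0.12],[0.16,-0.25,0.02,0,-30.1,0,0.12]]]'; python3 - <<'E'
from h import *
print(np.round(ctrl.get_state()["qpos"],1),delta(sgoal(120),RS))
E
```

```text
t: 26.58
position: [640.4, 149.1, 211.5]
tool_rot: [[0.827, 0.295, -0.479], [0.254, -0.956, -0.149], [-0.502, 0.001, -0.865]]
ft_force: [1.3, 0.3, -0.2]
finger_gap: 16.3
[-35.4  53.9  43.3  58.8 -24.8 107.2 -71.1] (array([ 0.0389, -0.0536,  0.0282]), array([0.16, 0.12, 0.12]))
```

```bash
python3 -m crank '[[[0.02,-0.03,0.01,0.1,0.1,0.1,0.12],[0.0389,-0.0536,0.03,0.1,0.1,0.1,0.12],[0.0389,-0.0536,0.058,0.1,0.1,0.1,0.12],[0.0389,-0.0536,0.058,0.1,0.1,0.1,0.12]]]'; python3 - <<'E'
from h import *
snap("wrist","w22");print(np.round(ctrl.get_state()["qpos"],1),delta(sgoal(30),RS))
E
```

```text
t: 27.08
position: [627.3, 199.1, 139.7]
tool_rot: [[0.828, 0.29, -0.48], [0.251, -0.957, -0.146], [-0.501, 0.0, -0.865]]
ft_force: [0.6, 0.4, -1.2]
finger_gap: 16.5
[-38.9  57.1  41.6  62.  -27.7 101.6 -74.5] (array([ 0.0009, -0.0023,  0.059 ]), array([-0.02, -0.03, -0.07]))
```

View pics/w22.png

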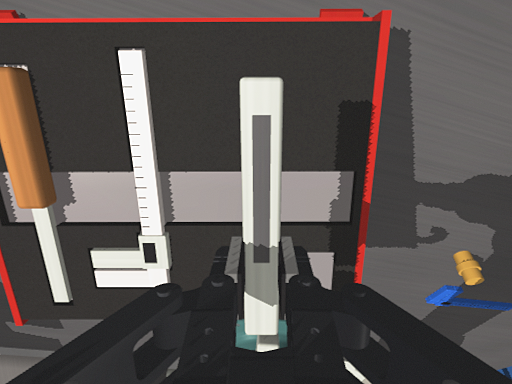

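```bash
python3 -m crank '[[[0.0009,-0.0023,0.03,0,0,0,0.12],[0.0009,-0.0023,0.059,0,0,0,0.12],[0.0009,-0.0023,0.075,0,0,0,0.12],[0.0009,-0.0023,0.075,0,0,0,0.12]]]'; python3 - <<'E'
from h import *
snap("wrist","w23");print(np.round(ctrl.get_state()["qpos"],1),delta(sgoal(0),RS))
E
```

```text
t: 27.62
position: [592.9, 190.8, 75.6]
tool_rot: [[0.829, 0.291, -0.478], [0.252, -0.957, -0.145], [-0.499, -0.0, -0.866]]
ft_force: [0.6, 0.4, -1.9]
finger_gap: 16.1
[-41.4  57.3  40.9  71.6 -28.3  92.9 -72.8] (array([-0.0007,  0.    ,  0.0148]), array([-0.01, -0.09, -0.03]))
```

View pics/w23.png

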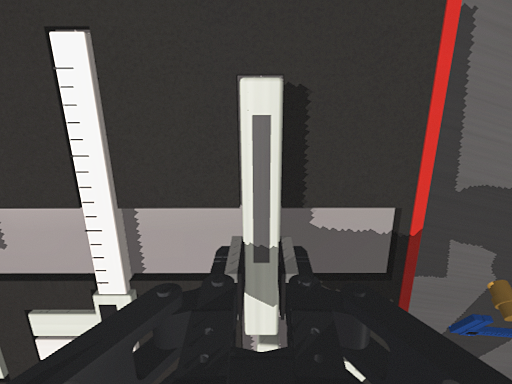

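```bash
python3 - <<'E'
from h import *
im,C=load("w23");g=cv2.cvtColor(im,cv2.COLOR_RGB2GRAY).astype(int)
T=lambda uv,z:np.round(RT.T@(onplane(C,[uv],SP+RT[:,2]*z,RT[:,2])[0]-SP),1)
for u in(160,200,225,330,360): 
    b=g[190:290,u];print("col",u,[(int(i+190),int(b[i+1]-b[i])) for i in np.flatnonzero(abs(np.diff(b))>20)])
for u in(245,261,275): 
    b=g[60:100,u];print("col",u,[(int(i+60),int(b[i+1]-b[i])) for i in np.flatnonzero(abs(np.diff(b))>12)])
for v in(76,80,100,150,190): 
    b=g[v,225:310];print("row",v,[(int(i+225),int(b[i+1]-b[i])) for i in np.flatnonzero(abs(np.diff(b))>9)])
for uv,z in(((160,207.5),8),((360,207.5),8),((160,272.8),0),((360,272.8),0),((261,74.5),8),((238,100),8),((284,100),8)):print(uv,T(uv,z))
cv2.imwrite("pics/w23z.png",cv2.resize(im[60:230,190:340],None,fx=5,fy=3.5,interpolation=2)[:,:,::-1])
E
```

```text
col 160 [(207, 59), (208, 53), (272, -96), (273, -39)]
col 200 [(207, 59), (208, 45), (272, -107)]
col 225 [(207, 60), (208, 41), (245, -99), (246, -21), (257, -32), (273, -36), (274, -46)]
col 330 [(206, 31), (207, 65), (228, -33), (229, -39), (272, -62)]
col 360 [(206, 31), (207, 66), (230, -35), (231, -36), (272, -65)]
col 245 [(74, 20), (75, 36), (76, 44), (77, 57), (78, 14)]
col 261 [(74, 49), (75, 57), (77, 48), (78, 17)]
col 275 [(74, 24), (75, 30), (76, 37), (77, 61), (78, 15)]
row 76 [(235, -21), (236, 40), (237, 29), (259, 43), (261, -45), (281, -14), (282, -34)]
row 80 [(235, -14), (236, 28), (237, 25), (239, 102), (240, 51), (278, -10), (279, -27), (280, -22), (281, -30), (282, -55), (283, -29)]
row 100 [(235, -10), (237, 29), (238, 34), (239, 85), (240, 44), (278, -13), (279, -28), (280, -23), (281, -42), (282, -75), (283, -17)]
row 150 [(237, -11), (238, 24), (239, 41), (240, 81), (241, 46), (251, -57), (252, -84), (253, 12), (269, 68), (270, 64), (277, -11), (278, -27), (279, -23), (280, -42), (281, -75), (282, -20), (304, 12), (305, 10)]
row 190 [(238, -14), (239, 25), (240, 55), (241, 82), (242, 33), (251, -35), (252, -117), (253, 15), (268, 12), (269, 86), (270, 38), (277, -28), (278, -25), (279, -44), (280, -77), (281, -19), (304, 11)]
(160, 207.5) [-21.7 -52.7   8. ]
(360, 207.5) [-21.7  52.4   8. ]
(160, 272.8) [ 22.8 -59.8  -0. ]
(360, 272.8) [22.8 59.2 -0. ]
(261, 74.5) [-87.1   0.4   8. ]
(238, 100) [-75.8 -10.5   8. ]
(284, 100) [-75.8  11.2   8. ]
```

View pics/w23z.png

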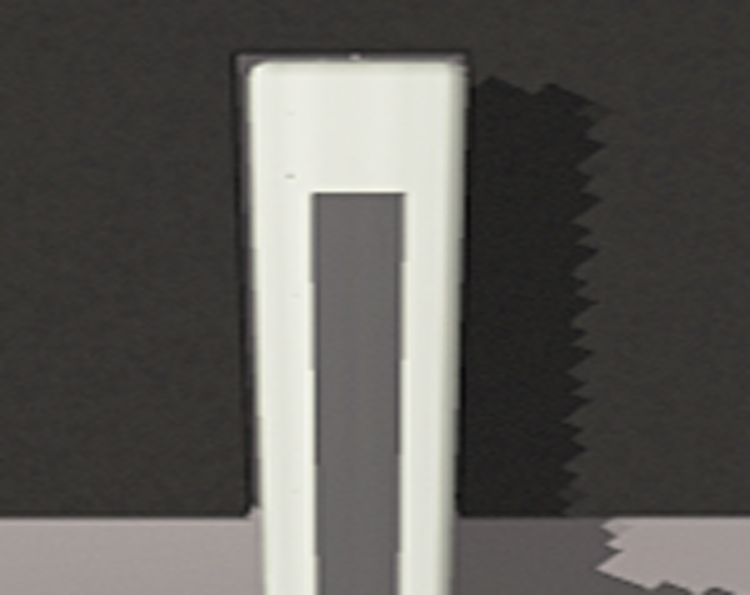

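```bash
python3 -m crank '[[[-0.001,0,0.004,0,0,0,0.12],[-0.001,0,0.007,0,0,0,0.12],[-0.001,0,0.010,0,0,0,0.12],[-0.001,0,0.0115,0,0,0,0.12],[-0.001,0,0.0115,0,0,0,0.12]]]'; python3 - <<'E'
from h import *
print(delta(sgoal(0,.3),RS))
E
```

```text
t: 28.3
position: [586.4, 189.0, 65.5]
tool_rot: [[0.829, 0.291, -0.478], [0.252, -0.957, -0.146], [-0.5, 0.0, -0.866]]
ft_force: [0.9, -0.5, -2.3]
finger_gap: 16.2
(array([0.0001, 0.0003, 0.002 ]), array([-0.01, -0.02, -0.02]))
```

```bash
python3 -m crank '[[[0,0.0002,0.001,0,0,0,0.12],[0,0.0002,0.002,0,0,0,0.12],[0,0.0002,0.002,0,0,0,0.12]]]';python3 -m crank '[[[0,0,0.0005,0,0,0,0.12],[0,0,0.0008,0,0,0,0.12],[0,0,0.0008,0,0,0,0.12]]]'
```

```text
t: 28.68
position: [585.5, 188.4, 63.8]
tool_rot: [[0.829, 0.291, -0.478], [0.252, -0.957, -0.146], [-0.5, 0.0, -0.866]]
ft_force: [0.6, 0.3, -2.2]
finger_gap: 16.0
t: 29.05
position: [585.5, 188.4, 63.6]
tool_rot: [[0.829, 0.291, -0.477], [0.252, -0.957, -0.145], [-0.499, 0.0, -0.867]]
ft_force: [1.7, 1.3, 4.9]
finger_gap: 16.3
```

```bash
python3 -m crank '[[[0,0,-0.0003,0,0,0,0.2],[0,0,-0.0003,0,0,0,0.28],[0,0,-0.0003,0,0,0,0.38],[0,0,-0.01,0,0,0,0.38],[0,0,-0.03,0,0,0,0.4]]]'; python3 -m crank '[[[0,0,-0.06,0,0,0,0.5],[0,0,-0.11,0,0,0,0.8],[0,0,-0.13,0,0,0,0.8],[0,0,-0.13,0,0,0,0.8]]]'; python3 - <<'E'
from h import *
snap("wrist","w24");snap("scene","s24");print(np.round(ctrl.get_state()["qpos"],1))
E
```

```text
t: 29.68
position: [599.5, 192.8, 89.5]
tool_rot: [[0.828, 0.291, -0.479], [0.252, -0.957, -0.146], [-0.5, 0.0, -0.866]]
ft_force: [-0.5, 0.8, 0.7]
finger_gap: 34.2
t: 30.18
position: [662.5, 211.3, 202.9]
tool_rot: [[0.83, 0.291, -0.476], [0.252, -0.957, -0.145], [-0.498, 0.001, -0.867]]
ft_force: [0.1, -0.2, -1.3]
finger_gap: 68.0
[-35.5  58.3  41.4  50.  -28.2 110.6 -77. ]
```

View pics/w24.png

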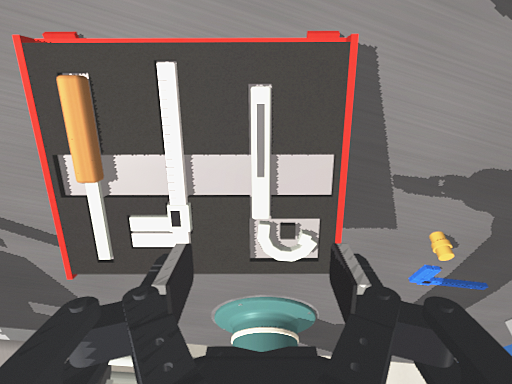

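```bash
python3 - <<'E'
from h import *
im,C=load("w24");g=cv2.cvtColor(im,cv2.COLOR_RGB2GRAY).astype(int)
T=lambda uv,z,o:np.round(RT.T@(onplane(C,[uv],o+RT[:,2]*z,RT[:,2])[0]-o),1)
def edges(b,o,t=35): return [int(i+o) for i in np.flatnonzero(abs(np.diff(b))>t)]
print("sp col260",edges(g[70:110,255],70),"cal col",edges(g[50:90,166],50))
for v in(100,130,170,200): print(v,"sp",edges(g[v,240:285],240),"cal",edges(g[v,150:200],150))
m=(g>200)
for v in(100,130,145,200):
    x=np.flatnonzero(m[v,240:285])+240;print("sp y",T((x.min()-.5,v),12,SP),T((x.max()+.5,v),12,SP))
    x=np.flatnonzero(m[v,150:200])+150;print("cal y",T((x.min()-.5,v),10,CP),T((x.max()+.5,v),10,CP))
c=np.flatnonzero(m[:150,255]).min();print("sp tail",T((255,c-.5),12,SP))
c=np.flatnonzero(m[:150,166]).min();print("cal tail",T((166,c-.5),10,CP))
print("jaw col145",edges(g[195:260,145],195,20))
for v in edges(g[195:260,145],195,20): print(v,T((145,v+.5),10,CP))
im,Ct=snap("top","t24")
cv2.imwrite("pics/w24z.png",cv2.resize(im,None,fx=1.5,fy=1.5)[:,:,::-1])
a=cv2.imread("pics/top0.png").astype(int);b=im[:,:,::-1].astype(int)
for n,(u,v) in dict(nip=(307,216),coup=(334,182),tee=(289,131),can=(342,110),die=(114,257)).items(): print(n,abs(a[v-14:v+14,u-14:u+14]-b[v-14:v+14,u-14:u+14]).mean())
E
```

```text
sp col260 [83, 85, 86] cal col [60, 61]
100 sp [247, 250, 269, 270, 271] cal [159, 176, 177, 178, 179]
130 sp [250, 256, 263, 264, 269, 270, 271] cal [162, 179, 181]
170 sp [256, 263, 264, 268, 269, 276, 277] cal [182, 191, 192]
200 sp [250, 251, 268, 269] cal [168, 169, 185, 187]
sp y [-72.5  -8.6  12. ] [-72.5   8.8  12. ]
cal y [-72.5  -7.6  10. ] [-72.5   9.   10. ]
sp y [-45.4  -8.9  12. ] [-45.4   9.1  12. ]
cal y [-45.2  -7.5  10. ] [-45.2   8.6  10. ]
sp y [-31.2  -9.   12. ] [-31.2   9.2  12. ]
cal y [-30.9  -8.   10. ] [-30.9   8.4  10. ]
sp y [24.5 -8.6 12. ] [24.5  8.6 12. ]
cal y [25.2 -7.3 10. ] [25.2  9.  10. ]
sp tail [-85.   -4.4  12. ]
cal tail [-105.3    1.5   10. ]
jaw col145 [195, 196, 197, 214, 215, 216, 230, 231, 232, 233, 246, 247, 248]
195 [ 20.3 -31.7  10. ]
196 [ 21.4 -31.8  10. ]
197 [ 22.5 -32.   10. ]
214 [ 41.1 -34.1  10. ]
215 [ 42.2 -34.2  10. ]
216 [ 43.3 -34.4  10. ]
230 [ 59.2 -36.2  10. ]
231 [ 60.3 -36.3  10. ]
232 [ 61.5 -36.5  10. ]
233 [ 62.6 -36.6  10. ]
246 [ 77.9 -38.4  10. ]
247 [ 79.1 -38.5  10. ]
248 [ 80.3 -38.7  10. ]
nip 15.456207482993197
coup 34.116921768707485
tee 5.378401360544218
can 5.405612244897959
die 23.40986394557823
```

View pics/w24z.png

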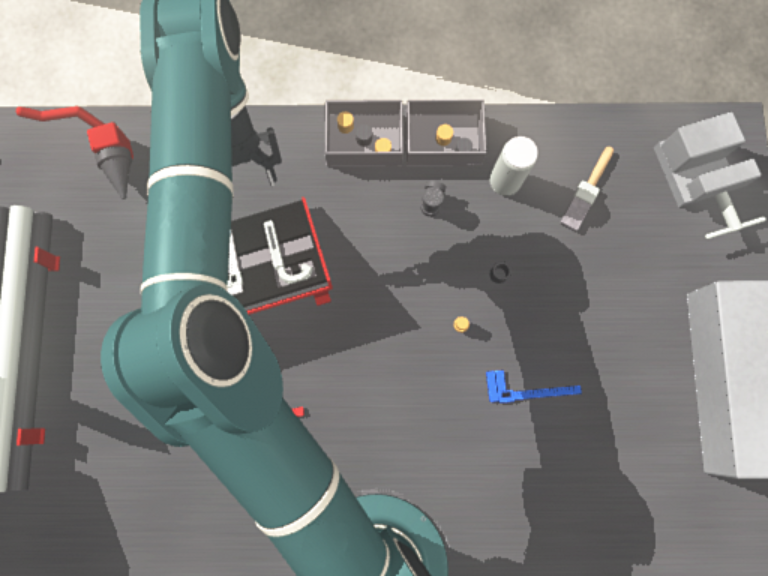

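Both tools measure home to within about 1 mm, and the jaw is shut. The fittings are where they were, except that the die is hidden behind the arm in this view. The gripper is clear and at rest, so I'm handing in.

```bash
python3 - <<'E'
from rig import ctrl
print(ctrl.get_state()["joint_velocities"]);print(ctrl.close_job())
E
```

```text
[-0.24386645  0.09517969 -0.07168275  0.08709946 -0.11684877  0.26508402
 -0.01775883]
the job is handed in; nothing more can be done
None
```

I pinched the caliper's jaw shut, then laid the caliper and the hook spanner in their own cut-outs. The job was handed in at about 30 s, with the gripper clear of everything. No verdict was reported.

**Placement:** From the last wrist picture, both tools are within about 1 mm of their pocket points along and across. The long axes agree by eye and by the edge fits. The jaw faces sit at 60 and 62 mm, so the jaw is shut. Each tool was lowered until it met the floor with roughly 7–8 N.

**Other items:** In the last top picture the nipple, coupling, tee and can look unmoved, judged by eye. A pixel comparison was muddied by the arm's shadow. The arm hid the die block and the scraper in that picture. The wrist pictures show the scraper still in its cut-out, and the arm never came close to the die.

**Disagreement:** The fingers ended about 25–30 mm short of the reported TCP. Because of this, my first jaw pinch and the first two caliper grasps went too high. I corrected the depth using contact force and pictures. One probe met the bench at about 25 N.

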